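Turn a slide carrier over with the hinged flipper

ROBOT

A 7-joint arm with a two-finger parallel gripper is mounted at the origin on a cart in front of the work surface, level with it; the furniture and walls round the work are solid. World frame = base frame: x ahead of the robot, y to its left, z up, the work surface at z = 0. Lengths are in m, angles in rad, forces in N, time in s.
With the tool pointing down it reaches from about 0.4 to 0.875 m from the base axis. Payload 4.4 kg.
Tool frame: the origin (TCP) lies midway between the tips of the shut fingers; the grasp point (between the pads) lies 19 mm behind it (ctrl.pinch_z is the distance from the TCP to the grasp point, in m); z points along the fingers, y is the direction in which the jaws open and shut (so a half turn about z gives the same grasp; the last joint's range is limited). The gripper opens to 85 mm and grips with 20 to 120 N. Pads are 22 mm wide; open, the fingers measure 114 mm over their backs; the gripper's body (76 mm by 85 mm) begins 54 mm behind the grasp point. The pads swing forward as they close: fully open they stand 13 mm farther back than shut.
Start: joints at [1.167, 0.628, 0.038, 1.517, -0.027, 0.996, -0.02], TCP at [0.215, -0.613, 0.231] pointing down, gripper open.
Joint ranges: [-3.06, 3.06], [-0.37, 2.12], [-1.25, 1.32], [0.18, 2.47], [-1.1, 4.24], [0.23, 1.98], [-2.94, 2.94]. Speed limits (rad/s): [2.57, 2.57, 3.14, 3.14, 3.14, 3.14, 3.14].

INTERFACE

Orientations are given as a unit quaternion [x, y, z, w].
In Python, from plant import get_obs, vision, order, ctrl gives the robot as it stands.
- The arm moves only by the tool move_arm, never from a script. Its argument "deltas" is a list of rows, each a list of 7 numbers: the shift along the tool's x, y, z scaled (see below), then the turn, a rotation vector about the tool's x, y, z scaled (see below), then the opening in per cent of the stroke, from 0 (shut) to 100 (fully open). In form: [[x, y, z, rx, ry, rz, gripper], ...]. A call has 1 to 10 rows; each row is the pose to reach, as a shift and turn from the pose commanded when the call began, along the tool's axes at that moment; what a row does not reach only later rows make up. The controller multiplies each number of a shift by 0.12 m and each number of a turn by 60 degrees. A row lasts 1/12 s, in which the tool goes at most 41.7 mm and 7.16 degrees, less where a joint would pass 70% of its speed; a pose out of reach is approached as far as the arm can. A call with a number of a shift or a turn outside -1 to 1 is refused whole. A call with a gripper value outside its range is refused whole. The fingers move at their own pace and stop on an object; "squeeze" is the grip in N (left out, the last holds). Time passes only in rows, so rows that repeat a pose let the fingers close. It gives the time, the measured TCP pose, the force and the opening at its end, in the units of the state.
- get_obs(): the state, without advancing time (a new reading comes with each control period).
- vision.get_image(name): name is "scene" or "top" or "wrist"; returns a dict with "pixels" (384x512x3 uint8, blue, green, red), "range_z" (384x512 float32, m along the optical axis (not along the pixel's ray), 0 where there is no reading), "mtx" (3x3 intrinsics, pixels), "R" (3x3) and "t" (3): a world point X has camera coordinates R X + t; the wrist camera has in their place "mount" (4x4, takes a point from camera to tool coordinates, whose origin is the TCP and whose axes are the flange's). Camera axes: x right, y down, z forward; pixel columns grow to the right and rows downward; lengths in m; the calibration is good to about 2 mm. A picture is of the moment at which its call begins: read the wrist's pose just before it.
- order.close_job(): hands the job in, once; it reports no verdict.
The state is a dict: "time_s": time; "joint_positions": joint angles; "joint_vel": joint speeds; "tau": joint torques, N m; "eef_pos": TCP position; "orientation": TCP orientation; "ft_force": force on the tool from outside, world axes, zero at the start; "torque": the same for the moment, N m; "finger_gap": opening from 0.0 (shut) to 1.0 (fully open).
Only numpy, scipy, OpenCV 4.12 (cv2) and the standard library are available. Lean on these libraries where they do the work, as an engineer would, in place of code of your own. Each camera call takes 0.05 s, during which the arm holds its last target.

TASK

Press the hinged flipper, left a little raised, right down on its rests, pocket up. Then load the loose steel slide carrier face up (grip fin on top) into its pocket, tilting it so that one long edge goes under the two half-moon lips by the hinge, lay it flat on the pocket floor and let go. Finally take the flipper by its cross bar and swing it right over, without letting it slam, until it lies fully down on the other side and the carrier has dropped face down into the nest; leave it there and do not disturb the beaker, the bottle and the blue-lidded cup.

Things in the scene. Friction and masses are not known exactly. Their poses are not given: they have to be found in the camera images.
- carrier_center (a point): Loose steel slide carrier, face up on the table: plate 100 (x) x 84 (y) x 6 mm, two glass slides on its face, upright grip fin mid-face 60 long (x), 12 thick (y), 34 mm high. Point: on the middle axis, 20 mm above the plate's underside, 14 above its face, 20 below the fin's top. z out of the face. Either long edge may go to the hinge. 0.13 to 0.25 kg. Grip the fin's upper half.
- station: The turnover station, fixed to the table for the task: grey base plate 150 (x) x 270 (y) x 10 mm; origin under its middle, z up. The hinge line runs along its x axis, 60 mm above the table. On its +y side is the loading side where the flipper is loaded; on its -y side is the nest.
- hinge (a point): Middle of the hinge line of the flipper, 60 mm above the station's origin; axes as the station's. The hinge line is the x axis.
- flipper (a joint): Flipper angle about the station's x axis, rad: 0 = down on the +y side, pocket up (hard stop), pi/2 = upright, pi = fully down over the nest (hard stop). Starts at 0.15 to 0.45; loading needs 0, where the catches are open. Friction hinge, 0.6 N m: stays where left; 4 to 10 N at the bar swing it. Only in the last 5 degrees or so before pi do lips and catches let the carrier drop.
- pocket (a point): Middle of the pocket's floor, on its surface, 64 mm from the hinge line and 5 mm below it at joint 0; axes turn with the flipper and equal the station's at joint 0 (z out of the pocket). Here: side walls at x = +-52 mm, 6 mm high, sloped tops; hinge-side wall at y = -42; far wall at y = +43.5, 8.5 mm high.
- lip_edge (a point): Midway between the tips of the two dark half-moon lips (30 mm discs with a flat, 4 mm thick, 22 mm either side of the middle) over the pocket's hinge-side wall: 7 mm out from that wall, undersides 10 mm above the floor. The carrier fits only with one long edge under them, tilted about 15 degrees (18 at most), that edge low on the floor; push it to the wall, then lower it flat.
- catch_edge (a point): Midway between the flats of the two half-moon catches at the pocket's far end (same discs as the lips), undersides 10 mm above the floor. At joint 0 they are open (flats 1 mm behind the far wall's face). Geared to the hinge, they turn over the carrier, if it lies flat, as the flipper starts to rise, and off it again at the end of the swing.
- flipper_bar (a point): Middle of the flipper's round dark steel cross bar, 12 mm thick, parallel to the hinge, 168 mm from the hinge line, 86 mm free between its end arms, 32 mm clear of the flipper plate. Axes turn with the flipper. At joint 0 and pi it is 60 mm above the table, free below. Held from above across its thickness it turns between the fingers, through the whole swing.
- nest (a point): Middle of the floor (the tops of two side blocks) of the nest, 64 mm from the hinge line along the station's -y, 50 mm above the table; axes as the station's. The turned carrier rests here on its face, underside up, fin hanging down in the gap between the blocks; low rims 3 to 4 mm clear of it locate it.
- beaker: Bystander: plastic beaker, 73 mm wide, 118 mm tall, origin under its middle. Leave alone.
- stock_bottle: Bystander: white-capped bottle, 52 mm wide, 106 mm tall, origin under its middle. Leave alone.
- blue_cup: Bystander: white cup with a blue lid, 60 mm wide, 56 mm tall, origin under its middle. Leave alone.
Not all that is in view belongs to the job. Several things look just like the part that bears carrier_center: the one meant starts farthest to the robot's right.

How it is judged:
On the way, in this order (a step that is already met when the one before it is completed fails the run):
1. the carrier lies face up, flat in the flipper's pocket with its edge under the lips, and is let go, the flipper still lying on the loading side (value of joint flipper below 0.08 rad and z of carrier_center in the frame of pocket between 0.0175 and 0.0225 m and y of carrier_center in the frame of pocket between -0.003 and 0.0035 m and angle between carrier_center's own z axis and vertical below 0.06 rad and contact force between the fingers and carrier below 0.1 N), for 0.2 s.
2. the flipper is brought upright with the carrier held in its pocket (value of joint flipper between 1.4 and 2.2 rad and distance between carrier_center and pocket below 0.032 m), for 0.05 s.
At the end, for the whole second after the job is handed in: The flipper lies fully down over the nest (within about 0.07 rad of its stop) and the carrier lies face down in the nest: flat within 0.07 rad, its face on the nest floor within 2.5 mm, centred within 6 mm, square within 0.08 rad, at rest (value of joint flipper above 3.07 rad and angle between carrier_center's own z axis and vertical above 3.07 rad and horizontal distance between carrier_center and nest below 0.006 m and angle between the x axis of carrier_center and the x axis of nest, either way round below 0.08 rad and z of carrier_center in the frame of nest between -0.0165 and -0.0115 m and linear speed of carrier below 0.02 m/s); the robot touches nothing.
It fails at once if the flipper is swung or dropped fast (over 4 rad/s) (velocity of joint flipper above 4 rad/s or velocity of joint flipper below -4 rad/s).
It fails at once if a bystander is moved more than 30 mm (distance of any of beaker, stock_bottle, blue_cup from where it was at the start of the episode above 0.03 m).
It also fails if it takes over 72 s, if anything falls off the work surface, if the arm or the gripper's body presses on something with over 40 N, if the wrist force passes 120 N, or if a joint passes its speed limit or range.

## Working session

There is one attempt and no reset: what is moved stays moved. The work goes in short steps, Python scripts to look and compute and a tool call to move; the robot and the scene stay as the last step left them, time stands still between calls to the robot, and variables do not carry over. Pictures are saved under pics/ and viewed, and the job is handed in when it is done.

Besides the shell and the picture viewer there is one more tool, called after "Request:" by a JSON object that holds its "api" and its "payload", one argument or row to a line. move_arm: Moves the arm, as the interface text tells. Shifts and turns lie within -1 to 1; 1 stands for 0.12 m of shift or 60 degrees of turn. Its arguments: {"type":"object","properties":{"deltas":{"type":"array","items":{"type":"array","items":{"type":"number"}}},"squeeze":{"type":"number"}},"required":["deltas"]}

```bash
ls; mkdir -p pics
python3 - <<'E'
from plant import get_obs, vision, order, ctrl
import cv2,numpy as np
print(get_obs())
print([a for a in dir(ctrl) if a[0]!='_'])
for n in ["scene","top","wrist"]:
    d=vision.get_image(n); cv2.imwrite(f"pics/{n}0.png",d["pixels"])
    np.savez(f"pics/{n}0.npz",**d)
    print(n,d["mtx"].tolist(),[ (k,np.round(d[k],4).tolist()) for k in("R","t","mount") if k in d])
E
```

```text
pics
{'time_s': 0.0, 'joint_positions': array([ 1.16719547,  0.62937702,  0.03843965,  1.51838599, -0.02698548,
        0.99630309, -0.01996139]), 'joint_vel': array([ 1.58906661e-03, -9.02061662e-04,  4.88327725e-05, -2.06466499e-04,
       -3.91133956e-04,  1.35414613e-03,  2.29974332e-03]), 'tau': array([ 1.93029896e-04, -5.63410592e+01,  1.22595247e+00, -1.93444026e+01,
        1.08267830e-02,  1.06578832e-02,  5.14088458e-05]), 'eef_pos': array([ 0.21523013, -0.61265328,  0.23036329]), 'orientation': array([ 9.85765695e-01,  1.68122093e-01, -1.83389927e-04, -9.60359091e-04]), 'ft_force': array([ 0.05739291, -0.16534085, -0.21674569]), 'torque': array([ 0.01412314,  0.01875239, -0.02306389]), 'finger_gap': 1.0021925910745975}
['MotionError', 'pinch_z']
scene [[495.90714263076035, 0.0, 265.52189816648024], [0.0, 495.90714263076035, 191.82821288323362], [0.0, 0.0, 1.0]] [('R', [[0.7554, 0.655, 0.0184], [0.4273, -0.4711, -0.7716], [-0.4968, 0.5907, -0.6358]]), ('t', [-0.517, -0.1563, 1.8044])]
top [[396.2148057731783, 0.0, 254.09853592522987], [0.0, 396.2148057731783, 195.2696732102211], [0.0, 0.0, 1.0]] [('R', [[-0.0247, -0.9997, 0.0017], [-0.9972, 0.0245, -0.0711], [0.071, -0.0035, -0.9975]]), ('t', [0.1169, 0.6055, 1.1998])]
wrist [[324.15464051143226, 0.0, 254.10170545272686], [0.0, 324.15464051143226, 192.076326501115], [0.0, 0.0, 1.0]] [('mount', [[0.0, -0.946, -0.3242, 0.0825], [1.0, 0.0001, -0.0002, 0.001], [0.0002, -0.3242, 0.946, -0.1428], [0.0, 0.0, 0.0, 1.0]])]
```

View pics/scene0.png

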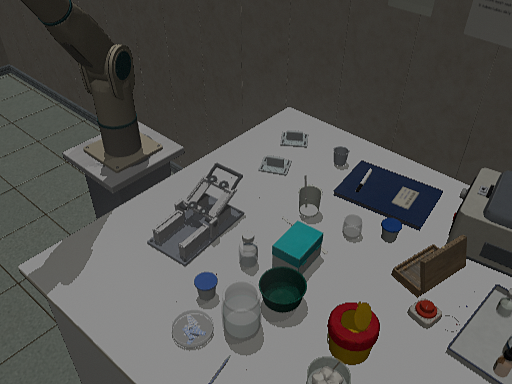

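View pics/top0.png

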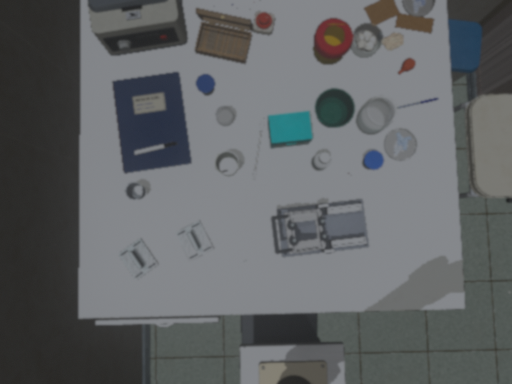

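View pics/wrist0.png

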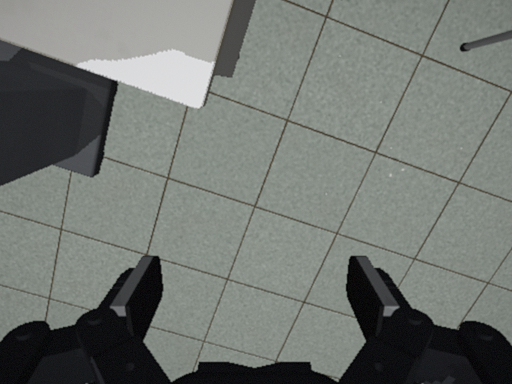

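```bash
cat > h.py <<'E'
import numpy as np,cv2
from scipy.spatial.transform import Rotation as Rn
def load(n): return dict(np.load(f"pics/{n}.npz"))
def cloud(d):
    z=d["range_z"];h,w=z.shape;u,v=np.meshgrid(np.arange(w),np.arange(h));K=d["mtx"]
    P=np.stack([(u-K[0,2])/K[0,0]*z,(v-K[1,2])/K[1,1]*z,z],-1)
    if "R" in d: W=(P-d["t"])@d["R"]
    else:
        P=P@d["mount"][:3,:3].T+d["mount"][:3,3]; W=P@Rn.from_quat(d["q"]).as_matrix().T+d["p"]
    W[z==0]=np.nan
    return W
def project(d,X):
    X=np.atleast_2d(X)
    if "R" in d: C=X@d["R"].T+d["t"]
    else:
        T=(X-d["p"])@Rn.from_quat(d["q"]).as_matrix(); C=(T-d["mount"][:3,3])@d["mount"][:3,:3]
    K=d["mtx"];return np.c_[C[:,0]/C[:,2]*K[0,0]+K[0,2],C[:,1]/C[:,2]*K[1,1]+K[1,2]]
def snap(n,tag):
    from plant import get_obs,vision
    o=get_obs();d=vision.get_image(n)
    if n=="wrist": d["p"]=o["eef_pos"];d["q"]=o["orientation"]
    np.savez(f"pics/{tag}.npz",**d);cv2.imwrite(f"pics/{tag}.png",d["pixels"]);return d
def crop(d,u0,v0,u1,v1,s,name):
    c=cv2.resize(d["pixels"][v0:v1,u0:u1],None,fx=s,fy=s,interpolation=cv2.INTER_CUBIC)
    cv2.imwrite(f"pics/{name}.png",cv2.convertScaleAbs(c,alpha=1.3,beta=10))
E
python3 - <<'E'
from h import *
d=load("top0");W=cloud(d)
crop(d,105,190,385,290,2,"c1")
crop(d,110,200,230,290,6,"c2")
s=load("scene0");crop(s,140,120,320,265,4,"c3")
for u,v in [(140,258),(195,240),(300,228),(345,222),(280,230),(322,158),(373,160),(375,115),(335,107),(228,162),(205,84),(225,116)]: print(u,v,np.round(W[v,u],3))
E
```

```text
140 258 [0.424 0.458 0.007]
195 240 [0.476 0.285 0.026]
300 228 [ 0.504 -0.038  0.006]
345 222 [ 0.519 -0.178  0.009]
280 230 [0.499 0.024 0.01 ]
322 158 [ 0.705 -0.097  0.105]
373 160 [ 0.704 -0.26   0.054]
375 115 [ 0.84  -0.27   0.062]
335 107 [ 0.884 -0.162  0.004]
228 162 [0.717 0.181 0.002]
205 84 [0.949 0.243 0.06 ]
225 116 [0.865 0.188 0.   ]
```

View pics/c1.png

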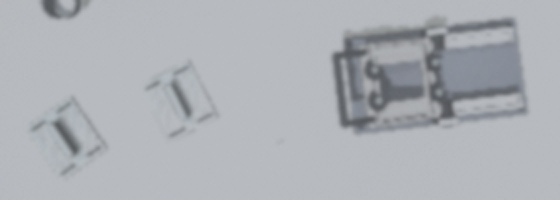

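View pics/c2.png

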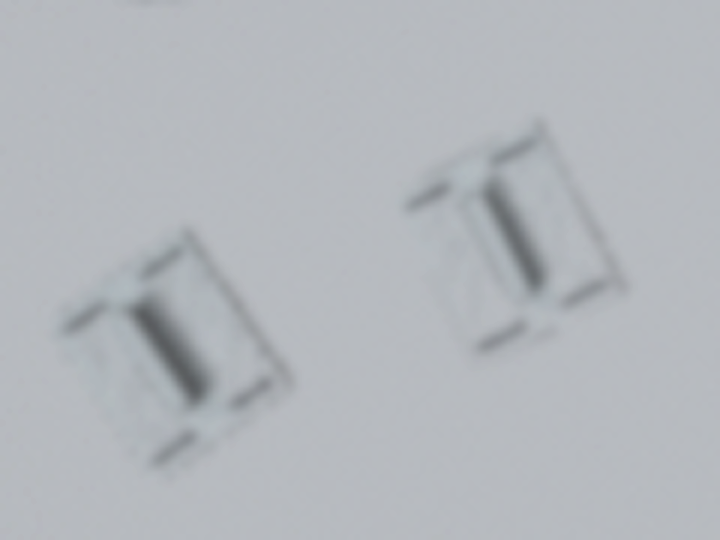

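View pics/c3.png

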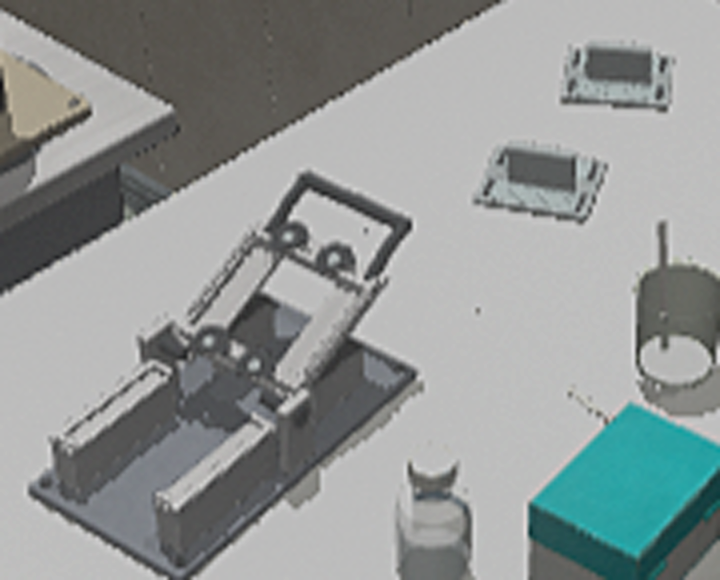

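Run:
```python
from h import *
for n in ["top0","scene0"]:
    d=load(n);W=cloud(d).reshape(-1,3);W=W[~np.isnan(W[:,0])]
    t=W[(W[:,0]>0.4)&(W[:,0]<0.6)&(W[:,1]>0.1)&(W[:,1]<0.2)]
    print(n,"table",np.nanmedian(t[:,2]),t[:,2].std())
    for lo,hi in [(0.006,0.016),(0.046,0.054)]:
        p=W[(abs(W[:,0]-0.5)<0.13)&(abs(W[:,1]+0.09)<0.2)&(W[:,2]>lo)&(W[:,2]<hi)]
        r=cv2.minAreaRect(p[:,:2].astype(np.float32)*1000); print(lo,len(p),r,np.median(p[:,2]))
    for c in [(0.476,0.285),(0.424,0.458)]:
        q=W[np.hypot(W[:,0]-c[0],W[:,1]-c[1])<0.09]
        pl=q[(q[:,2]>0.003)&(q[:,2]<0.012)];f=q[q[:,2]>0.03]
        print("plate",len(pl),cv2.minAreaRect(pl[:,:2].astype(np.float32)*1000),"fin",len(f),cv2.minAreaRect(f[:,:2].astype(np.float32)*1000),np.median(f,0))
    s=W[(abs(W[:,0]-0.5)<0.13)&(abs(W[:,1]+0.0)<0.3)&(W[:,2]>0.062)]
    i=np.argmax(s[:,2]);print("max",s[i],len(s))
```

```text
top0 table -0.0005334254592345951 0.0024339644447104493
0.006 2043 ((495.7769775390625, -91.13923645019531), (394.7223815917969, 239.3220977783203), 89.20793151855469) 0.0097214657004417
0.046 403 ((505.1221008300781, -159.4849090576172), (129.447998046875, 133.11781311035156), 5.086522102355957) 0.050573319002644807
plate 773 ((472.84259033203125, 283.02825927734375), (168.90243530273438, 176.44271850585938), 28.40022850036621) fin 80 ((474.193115234375, 289.7892761230469), (58.34128189086914, 12.061199188232422), 26.23276138305664) [0.47335484 0.28940463 0.03907022]
plate 766 ((422.60064697265625, 458.40045166015625), (171.95529174804688, 169.28057861328125), 57.396907806396484) fin 88 ((421.98028564453125, 464.43524169921875), (58.48850631713867, 13.014776229858398), 32.182132720947266) [0.42243924 0.46434271 0.03846985]
max [0.52708258 0.05156138 0.13609373] 1545
scene0 table 0.0008783840075058003 0.0024566805572658725
0.006 1675 ((497.720703125, -88.08120727539062), (395.5029602050781, 251.3017120361328), 89.73155212402344) 0.010718615687827178
0.046 473 ((506.6651916503906, -116.31362915039062), (147.00033569335938, 219.07325744628906), 5.415612697601318) 0.05051300007744394
plate 468 ((478.40032958984375, 286.27685546875), (171.56492614746094, 167.5990753173828), 40.82156753540039) fin 68 ((475.38287353515625, 289.7077941894531), (57.4625358581543, 18.929119110107422), 30.501588821411133) [0.47517389 0.2887277  0.03791958]
plate 368 ((423.8975830078125, 455.47222900390625), (176.39013671875, 168.0301055908203), 27.605302810668945) fin 60 ((422.6357421875, 464.6894226074219), (57.141944885253906, 22.19091796875), 42.45042419433594) [0.42195809 0.46174345 0.0383442 ]
max [0.51530951 0.04670068 0.13538167] 1337
```

Candidates for the carrier in the top view are pixels (140,258), at y≈0.46, and (195,240), at y≈0.285. The one farthest to the robot's right (smallest y) is (195,240). The enlarged crop confirms it as a fin-up plate at the right of the pair. The station is at about (0.505,-0.09), yaw about 5°, with the flipper raised to about 0.43. Next I move the wrist camera over the station.

```bash
cat >> h.py <<'E'
def delta(target_p,target_R,o=None,cp=None,cq=None):
    """normalised tool-frame row for target pose from commanded/measured pose"""
    if cp is None:
        from plant import get_obs
        o=o or get_obs();cp=o["eef_pos"];cq=o["orientation"]
    R0=Rn.from_quat(cq)
    s=R0.inv().apply(np.asarray(target_p)-cp)/0.12
    r=(R0.inv()*target_R).as_rotvec()/np.radians(60)
    return np.round(np.r_[s,r],4)
def down(yaw,tilt=0):  # tool x at yaw, z down; tilt about world-ish station x
    return Rn.from_euler('z',yaw)*Rn.from_euler('x',tilt)*Rn.from_euler('x',np.pi)
E
python3 - <<'E'
from h import *
print(delta([0.505,-0.10,0.34],down(np.radians(5))))
E
```

```text
[ 3.6943e+00 -3.2332e+00 -9.0730e-01 -1.4000e-03  2.0000e-04  2.3920e-01]
```

Request:
{"api": "move_arm", "payload": {
  "deltas": [
    [0.23,-0.2,-0.1,0,0,0,100],
    [0.46,-0.4,-0.3,0,0,0,100],
    [0.69,-0.6,-0.5,0,0,0,30],
    [0.92,-0.8,-0.9,0,0,0,0],
    [0.92,-0.8,-0.9,0,0,0,0]
  ]
}}

```text
time_s: 0.57
eef_pos: [0.2909, -0.4833, 0.3422]
orientation: [0.985, 0.17, 0.001, 0.001]
ft_force: [0.3, -0.2, -0.5]
finger_gap: 0.607
```

Request:
{"api": "move_arm", "payload": {
  "deltas": [
    [0.23,-0.2,0,0,0,0,0],
    [0.46,-0.4,0,0,0,0,0],
    [0.69,-0.6,0,0,0,0,0],
    [0.92,-0.8,0,0,0,0,0]
  ]
}}

```text
time_s: 0.9
eef_pos: [0.3605, -0.3573, 0.3394]
orientation: [0.986, 0.168, 0.0, 0.0]
ft_force: [0.1, -1.2, -0.2]
finger_gap: 0.011
```

Request:
{"api": "move_arm", "payload": {
  "deltas": [
    [0.23,-0.2,0,0,0,0,0],
    [0.46,-0.4,0,0,0,0,0],
    [0.69,-0.6,0,0,0,0,0],
    [0.92,-0.8,0,0,0,0,0]
  ]
}}

```text
time_s: 1.23
eef_pos: [0.4329, -0.2301, 0.3393]
orientation: [0.986, 0.168, -0.0, 0.0]
ft_force: [0.7, -0.5, 0.5]
finger_gap: 0.003
```

Request:
{"api": "move_arm", "payload": {
  "deltas": [
    [0.23,-0.2,0,0,0,0.12,0],
    [0.46,-0.4,0,0,0,0.24,0],
    [0.69,-0.6,0,0,0,0.24,0],
    [0.92,-0.82,0,0,0,0.24,0],
    [0.92,-0.82,0,0,0,0.24,0],
    [0.92,-0.82,0,0,0,0.24,0],
    [0.92,-0.82,0,0,0,0.24,0]
  ]
}}

```text
time_s: 1.82
eef_pos: [0.5036, -0.1029, 0.339]
orientation: [0.999, 0.043, -0.001, 0.0]
ft_force: [-0.1, -0.4, 0.5]
finger_gap: 0.002
```

Run:
```python
from h import *
d=snap("wrist","w1"); print(d["p"],d["q"])
```

```text
[ 0.50356852 -0.10288676  0.33900999] [ 9.99063685e-01  4.32591007e-02 -5.49912728e-04  3.16416324e-04]
```

View pics/w1.png

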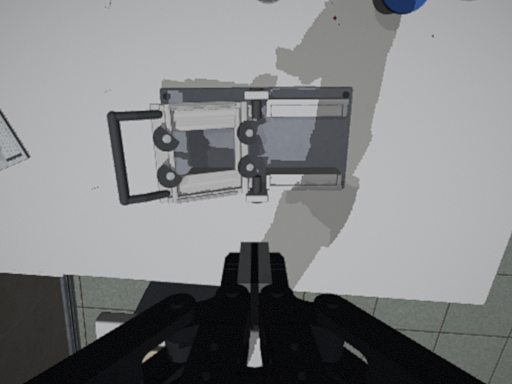

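Run:
```python
from h import *
d=load("w1"); crop(d,95,75,365,215,2.9,"c4")
W=cloud(d)
t=W[60:80,150:240].reshape(-1,3);print("table",np.nanmedian(t,0),np.nanstd(t,0))
P=W.reshape(-1,3);
m=(abs(P[:,0]-0.5)<0.1)&(abs(P[:,1]+0.09)<0.16)&(P[:,2]>0.006)&(P[:,2]<0.015);p=P[m]
from scipy.stats import binned_statistic
yaw=np.radians(5)
c,s=np.cos(yaw),np.sin(yaw)
q=np.c_[p[:,0]*c+p[:,1]*s,-p[:,0]*s+p[:,1]*c];print(len(q),np.percentile(q,[.5,1,2,98,99,99.5],axis=0))
```

```text
table [ 5.93584863e-01 -1.35939143e-02  3.48485362e-04] [0.00814191 0.03596916 0.00093406]
9689 [[ 0.43572017 -0.28462924]
 [ 0.44253411 -0.28377203]
 [ 0.4483843  -0.28220131]
 [ 0.56577783 -0.03097825]
 [ 0.56586322 -0.02545906]
 [ 0.56704163 -0.02098638]]
```

View pics/c4.png

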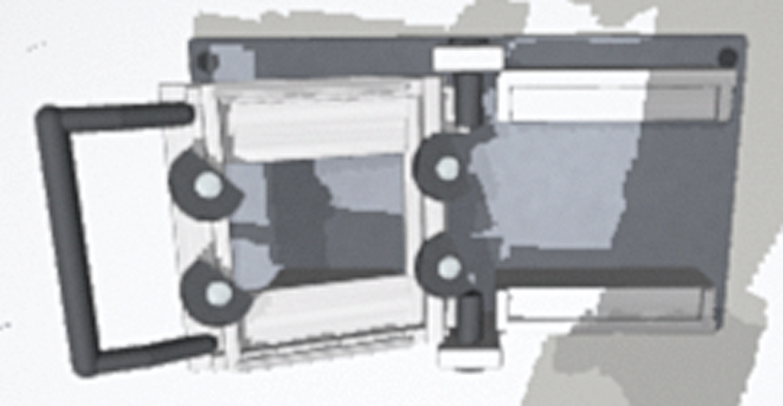

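```bash
cat >> h.py <<'E'
def ray(d,u,v,z):
    K=d["mtx"];c=np.array([(u-K[0,2])/K[0,0],(v-K[1,2])/K[1,1],1.])
    if "R" in d: o=-d["R"].T@d["t"];r=d["R"].T@c
    else:
        Rm=Rn.from_quat(d["q"]).as_matrix();o=Rm@d["mount"][:3,3]+d["p"];r=Rm@d["mount"][:3,:3]@c
    return o+r*(z-o[2])/r[2]
E
python3 - <<'E'
from h import *
d=load("w1")
pt=[ray(d,95+u/2.9,75+v/2.9,0.01) for u,v in [(190,38),(747,38),(720,328)]]
for p in pt: print(np.round(p,4))
a,b,c=pt
print(np.linalg.norm(a-b),np.linalg.norm(b-c),np.degrees(np.arctan2((a-b)[1],(a-b)[0]))-90,np.degrees(np.arctan2((b-c)[1],(b-c)[0])))
print("center",(a+c)/2)
for x,y in [(0,0)]:pass
# hinge blocks white tops & shaft at z=.06
for u,v in [(468,60),(472,357),(447,168),(448,268)]: print(np.round(ray(d,95+u/2.9,75+v/2.9,0.07),4))
W=cloud(d)
for u,v in [(468,60),(472,357),(447,168),(448,268),(610,100),(605,300),(65,235)]:
    print(u,v,np.round(W[int(75+v/2.9),int(95+u/2.9)],4))
E
```

```text
[0.5652 0.0313 0.01  ]
[ 0.5882 -0.2339  0.01  ]
[ 0.4428 -0.2467  0.01  ]
0.2661817871992328 0.14596519164413432 4.960537899205875 5.023235446689991
center [ 0.50402895 -0.10771569  0.01      ]
[ 0.5692 -0.1013  0.07  ]
[ 0.437 -0.115  0.07 ]
[ 0.5234 -0.0962  0.07  ]
[ 0.4787 -0.1003  0.07  ]
468 60 [ 0.57   -0.1008  0.0719]
472 357 [ 0.4383 -0.1138  0.0732]
447 168 [ 0.5255 -0.0959  0.0762]
448 268 [ 0.4811 -0.0996  0.0773]
610 100 [ 0.5573 -0.1658  0.0493]
605 300 [ 0.4645 -0.1759  0.0489]
65 235 [0.4953 0.0461 0.1324]
```

Run:
```python
from h import *
S=np.array([0.504,-0.1077,0]);Z=Rn.from_euler('z',np.radians(5))
print(delta(S+Z.apply([0,0.160,0.16]),down(np.radians(5))), S+Z.apply([0,0.16,.16]))
```

```text
[ 7.0000e-04 -1.3009e+00  1.4915e+00  7.0000e-04  9.0000e-04 -2.4000e-03] [0.49005508 0.05169115 0.16      ]
```

Request:
{"api": "move_arm", "payload": {
  "deltas": [
    [0,-0.3,0.2,0,0,0,0],
    [0,-0.6,0.4,0,0,0,0],
    [0,-0.9,0.6,0,0,0,0],
    [0,-1,0.8,0,0,0,0]
  ]
}}

```text
time_s: 2.2
eef_pos: [0.4934, 0.02, 0.2433]
orientation: [0.999, 0.044, 0.001, -0.001]
ft_force: [0.4, 0.7, 0.2]
finger_gap: 0.004
```

Request:
{"api": "move_arm", "payload": {
  "deltas": [
    [0,-0.3,0.2,0,0,0,0],
    [0,-0.3,0.5,0,0,0,0],
    [0,-0.3,0.69,0,0,0,0],
    [0,-0.3,0.69,0,0,0,0]
  ]
}}

```text
time_s: 2.53
eef_pos: [0.4872, 0.0513, 0.1568]
orientation: [0.999, 0.043, -0.004, 0.001]
ft_force: [-1.0, 0.7, -0.3]
finger_gap: -0.003
```

Request:
{"api": "move_arm", "payload": {
  "deltas": [
    [0,0,0.14,0,0,0,0],
    [0,0,0.28,0,0,0,0],
    [0,0,0.42,0,0,0,0],
    [0,0,0.56,0,0,0,0],
    [0,0,0.67,0,0,0,0],
    [0,0,0.73,0,0,0,0],
    [0,0,0.76,0,0,0,0],
    [0,0,0.78,0,0,0,0],
    [0,0,0.78,0,0,0,0]
  ]
}}

```text
time_s: 3.28
eef_pos: [0.4912, 0.052, 0.0675]
orientation: [0.999, 0.042, 0.001, 0.0]
ft_force: [0.4, -1.1, -0.1]
finger_gap: -0.0
```

Request:
{"api": "move_arm", "payload": {
  "deltas": [
    [0,0,0.015,0,0,0,0],
    [0,0,0.03,0,0,0,0],
    [0,0,0.03,0,0,0,0]
  ]
}}

```text
time_s: 3.53
eef_pos: [0.4913, 0.0523, 0.0643]
orientation: [0.999, 0.043, 0.001, 0.0]
ft_force: [0.4, -3.6, 10.2]
finger_gap: 0.003
```

Run:
```python
from h import *
for n in ["scene","top"]: d=snap(n,n+"1")
crop(load("scene1"),130,120,300,265,4,"c5")
```

```text
(no output)
```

View pics/c5.png

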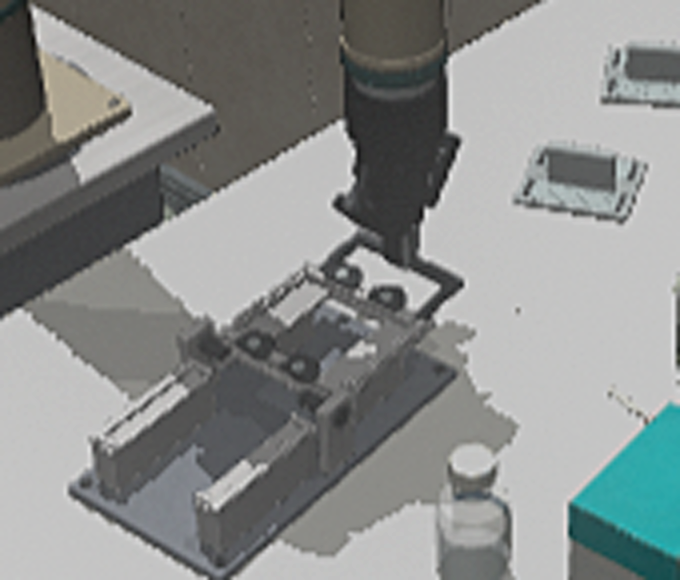

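Request:
{"api": "move_arm", "payload": {
  "deltas": [
    [0,0,0.01,0,0,0,0],
    [0,0,0.02,0,0,0,0],
    [0,0,0.02,0,0,0,0],
    [0,0,0.02,0,0,0,0]
  ]
}}

```text
time_s: 3.97
eef_pos: [0.4914, 0.0523, 0.0635]
orientation: [0.999, 0.043, 0.001, 0.0]
ft_force: [-5.2, -3.9, 25.7]
finger_gap: -0.002
```

Request:
{"api": "move_arm", "payload": {
  "deltas": [
    [0,0,-0.3,0,0,0,0],
    [0,0,-0.6,0,0,0,0],
    [0,0,-1,0,0,0,0],
    [0,0.3,-1,0,0,0,0],
    [0,0.6,-1,0,0,0,0],
    [0,0.8,-1,0,0,0,0]
  ]
}}

```text
time_s: 4.47
eef_pos: [0.4997, -0.0452, 0.1826]
orientation: [0.999, 0.043, 0.002, 0.001]
ft_force: [0.4, -0.3, -0.2]
finger_gap: -0.0
```

Request:
{"api": "move_arm", "payload": {
  "deltas": [
    [-0.2,0,-0.3,0,0,0,0],
    [-0.4,0,-0.6,0,0,0,0],
    [-0.4,0,-0.7,0,0,0,0],
    [-0.4,0,-0.7,0,0,0,0],
    [-0.4,0,-0.7,0,0,0,0]
  ]
}}

```text
time_s: 4.88
eef_pos: [0.4516, -0.0465, 0.2658]
orientation: [0.999, 0.043, 0.002, 0.0]
ft_force: [-0.4, 0.0, 0.5]
finger_gap: 0.001
```

Run:
```python
from h import *
d=snap("wrist","w2"); print(d["p"],d["q"])
```

```text
[ 0.45160134 -0.04646932  0.26584424] [9.99059519e-01 4.33338381e-02 1.50053286e-03 6.20216993e-05]
```

View pics/w2.png

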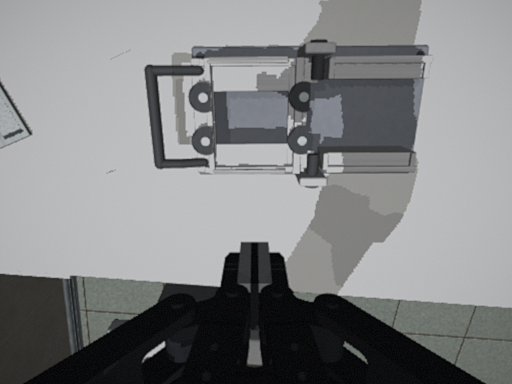

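Request:
{"api": "move_arm", "payload": {
  "deltas": [
    [0.3,0,0.2,0,0,0,0],
    [0.45,0,0.5,0,0,0,0],
    [0.45,0,0.5,0,0,0,0],
    [0.45,0,0.5,0,0,0,0],
    [0.45,0,0.5,0,0,0,0]
  ]
}}

```text
time_s: 5.35
eef_pos: [0.504, -0.0417, 0.2041]
orientation: [0.999, 0.044, -0.001, -0.0]
ft_force: [-0.3, -0.3, 0.7]
finger_gap: -0.002
```

Run:
```python
from h import *
d=snap("wrist","w3"); print(d["p"],d["q"])
crop(d,90,40,490,250,2,"c6")
```

```text
[ 0.50397174 -0.04174034  0.20405218] [ 9.99051756e-01  4.35165269e-02 -1.36772178e-03 -1.71741353e-04]
```

View pics/c6.png

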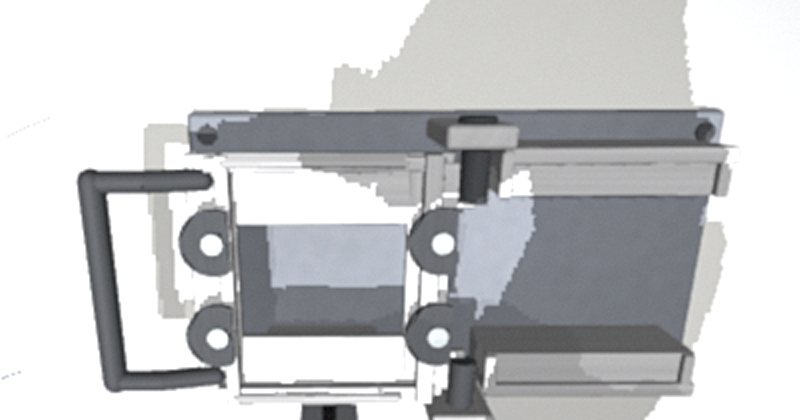

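Run:
```python
from h import *
from scipy.optimize import least_squares
d=load("w3")
# model(st frame), crop px, axes weights
F=[((.075,.135,.010),(189,112)),((.075,-.135,.010),(723,110)),
   ((.049,.168,.060),(90,182)),((-.049,.168,.060),(114,381))]
M=np.array([f[0] for f in F]);px=np.array([(90+f[1][0]/2,40+f[1][1]/2) for f in F])
def T(p): return np.array([p[0],p[1],0])+Rn.from_euler('z',p[2]).apply(M)
r=least_squares(lambda p:(project(d,T(p))-px).ravel(),[.504,-.1077,.087])
print(r.x,np.degrees(r.x[2]),np.round(r.fun.reshape(-1,2),2))
p=r.x
# measure features in station frame
inv=lambda X:Rn.from_euler('z',-p[2]).apply(X-np.array([p[0],p[1],0]))
for name,u,v,z in [("lipscrew",443,243,.072),("lipscrew",438,338,.072),("catch",211,245,.072),("catch",217,338,.072),("shaft",475,175,.06),("shaft",462,375,.06),("barmid",102,282,.06),
  ("pock hole",270,335,.055),("pock hole",270,228,.055),("hingewall?",420,200,.061),("blk topleft",495,165,.05),("floor edge hinge",407,180,.055),("floor far",232,200,.06)]:
    print(name,np.round(inv(ray(d,90+u/2,40+v/2,z)),4))
W=cloud(d)
for u,v in [(320,195),(330,360),(420,180),(230,200),(600,180),(590,370),(350,155),(330,400),(100,280)]:
    print(u,v,np.round(inv(W[int(40+v/2),int(90+u/2)]),4))
```

```text
[ 0.50275326 -0.10681644  0.09033128] 5.175601237373887 [[-2.21  0.38]
 [ 1.86  0.47]
 [-0.02 -0.92]
 [ 0.36  0.72]]
lipscrew [0.0232 0.0137 0.072 ]
lipscrew [-0.0212  0.0136  0.072 ]
catch [0.0226 0.1145 0.072 ]
catch [-0.0209  0.1144  0.072 ]
shaft [ 0.0507 -0.0008  0.06  ]
shaft [-0.0455 -0.0013  0.06  ]
barmid [0.0023 0.1682 0.06  ]
pock hole [-0.0263  0.0919  0.055 ]
pock hole [0.0263 0.0902 0.055 ]
hingewall? [0.04  0.023 0.061]
blk topleft [ 0.0538 -0.0117  0.05  ]
floor edge hinge [0.0479 0.0283 0.055 ]
floor far [0.0401 0.1061 0.06  ]
320 195 [0.0418 0.0672 0.0554]
330 360 [-0.0393  0.0629  0.0556]
420 180 [0.0481 0.0227 0.0567]
230 200 [0.04   0.1071 0.0595]
600 180 [ 0.0469 -0.06    0.0496]
590 370 [-0.0477 -0.0676  0.0499]
350 155 [0.0601 0.054  0.0618]
330 400 [-0.0567  0.0629  0.0641]
100 280 [0.0051 0.1667 0.0662]
```

Run:
```python
from h import *
d=load("w3");R=Rn.from_quat(d["q"])
print(project(d,[d["p"],d["p"]+R.apply([0.011,0,0]),d["p"]+R.apply([-0.011,0,0])]))
crop(d,190,220,320,300,6,"c7")
print(delta([0.470,0.285,0.204],down(np.radians(26))))
```

```text
[[251.74988088 256.13984072]
 [251.69786424 236.27594577]
 [251.79965465 275.1472335 ]]
[-4.9900e-02 -2.7389e+00  1.0200e-02 -1.0000e-04  2.0000e-04 -3.5050e-01]
```

View pics/c7.png

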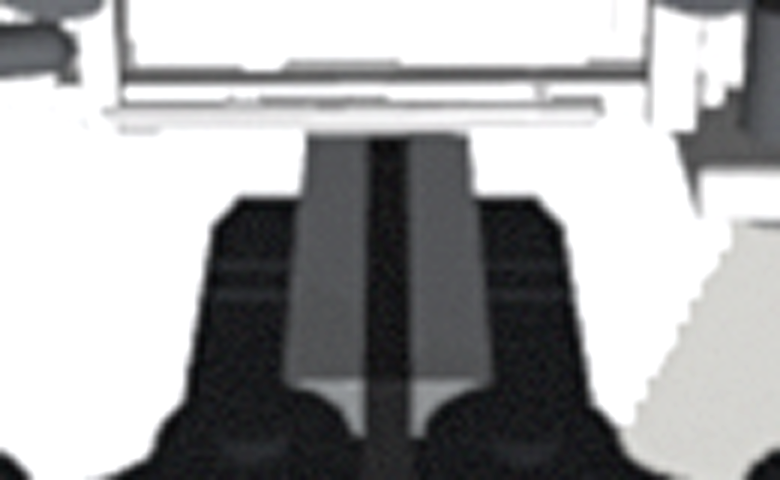

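Request:
{"api": "move_arm", "payload": {
  "deltas": [
    [0,-0.3,0,0,0,0,0],
    [0,-0.6,0,0,0,0,0],
    [0,-0.9,0,0,0,0,0],
    [0,-1,0,0,0,0,30]
  ]
}}

```text
time_s: 5.73
eef_pos: [0.494, 0.0835, 0.2072]
orientation: [0.999, 0.046, 0.002, -0.002]
ft_force: [-0.4, 1.0, 0.4]
finger_gap: 0.128
```

Request:
{"api": "move_arm", "payload": {
  "deltas": [
    [0,-0.3,0,0,0,0,50],
    [0,-0.6,0,0,0,0,50],
    [0,-0.9,0,0,0,0,50],
    [0,-1,0,0,0,0,50]
  ]
}}

```text
time_s: 6.07
eef_pos: [0.4834, 0.2035, 0.2072]
orientation: [0.999, 0.046, 0.002, -0.003]
ft_force: [-0.1, 1.2, -0.8]
finger_gap: 0.496
```

Request:
{"api": "move_arm", "payload": {
  "deltas": [
    [0,-0.3,0,0,0,-0.11,60],
    [0,-0.6,0,0,0,-0.22,60],
    [0,-0.74,0,0,0,-0.33,60],
    [-0.05,-0.74,0,0,0,-0.35,60],
    [-0.05,-0.74,0,0,0,-0.35,60],
    [-0.05,-0.74,0,0,0,-0.35,60]
  ]
}}

```text
time_s: 6.57
eef_pos: [0.4706, 0.2833, 0.2059]
orientation: [0.975, 0.223, 0.001, 0.001]
ft_force: [-0.2, -0.5, -0.9]
finger_gap: 0.603
```

Run:
```python
from h import *
d=snap("wrist","w4"); print(d["p"],d["q"])
crop(d,100,30,420,250,2.4,"c8")
```

```text
[0.47064187 0.28330995 0.20586688] [9.74756389e-01 2.23269685e-01 5.17332787e-04 6.00994443e-04]
```

View pics/c8.png

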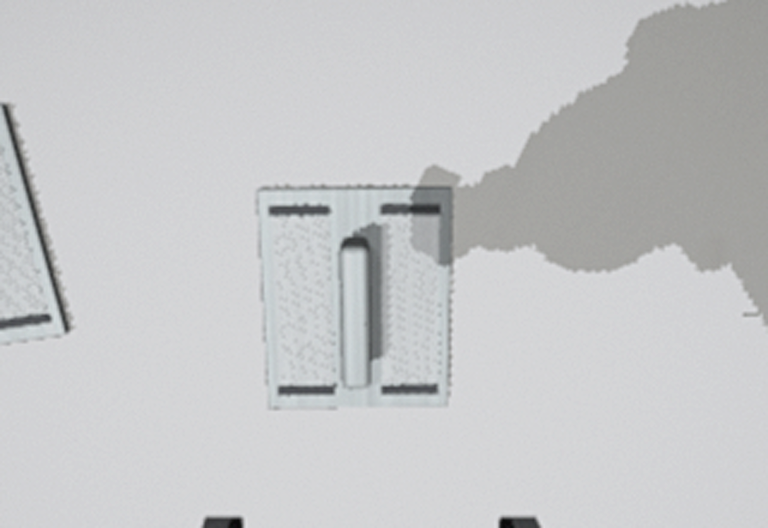

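Run:
```python
from h import *
from scipy.optimize import least_squares
d=load("w4")
M=np.array([(.05,.042,.006),(.05,-.042,.006),(-.05,-.042,.006),(-.05,.042,.006),(.03,0,.04),(-.03,0,.04)])
c=np.array([(258,188),(453,187),(448,404),(269,407),(355,248),(356,388)])
px=np.c_[100+c[:,0]/2.4,30+c[:,1]/2.4]
def T(p): return np.array([p[0],p[1],0])+Rn.from_euler('z',p[2]).apply(M)
for w in (np.ones(6),np.array([1,1,1,1,0,0.])):
    r=least_squares(lambda p:((project(d,T(p))-px)*w[:,None]).ravel(),[.474,.289,.45])
    p=r.x;print(p,np.degrees(p[2]));print(np.round(project(d,T(p))-px,1).tolist())
W=cloud(d);P=W.reshape(-1,3);f=P[(P[:,2]>.034)&(P[:,2]<.05)&(np.hypot(P[:,0]-.474,P[:,1]-.289)<.05)]
print(len(f),np.median(f,0),cv2.minAreaRect((f[:,:2]*1000).astype(np.float32)))
R=Rn.from_quat(d["q"])
print("tips mid proj",project(d,[d["p"]]))
print(delta([p[0],p[1],.10],down(p[2])))
```

```text
[0.47434823 0.29035246 0.45840692] 26.26478180701457
[[-0.3, -0.1], [0.3, -0.4], [-0.0, 0.8], [-0.1, 0.1], [-0.1, -0.9], [0.3, 0.7]]
[0.47443653 0.29034036 0.45932834] 26.317575173550033
[[-0.3, -0.1], [0.3, -0.5], [0.1, 0.7], [0.0, 0.1], [-0.1, -1.0], [0.4, 0.7]]
714 [0.47525105 0.29157143 0.03995412] ((474.60528564453125, 290.8592529296875), (58.96537780761719, 11.980419158935547), 25.79861831665039)
tips mid proj [[252.45441971 255.49838471]]
[ 5.11e-02 -4.41e-02  8.81e-01  1.40e-03 -8.00e-04 -9.40e-03]
```

Request:
{"api": "move_arm", "payload": {
  "deltas": [
    [0.02,-0.02,0.25,0,0,0,60],
    [0.05,-0.044,0.5,0,0,-0.008,60],
    [0.05,-0.044,0.75,0,0,-0.008,60],
    [0.05,-0.044,0.9,0,0,-0.008,60],
    [0.05,-0.044,0.9,0,0,-0.008,60]
  ]
}}

```text
time_s: 7.03
eef_pos: [0.4721, 0.2889, 0.0937]
orientation: [0.974, 0.227, -0.003, 0.002]
ft_force: [-0.9, 0.1, 0.5]
finger_gap: 0.598
```

Run:
```python
from h import *
d=snap("wrist","w5"); print(d["p"],d["q"],delta([.4744,.2904,.012],down(.459)))
crop(d,100,60,420,290,2.4,"c9")
```

```text
[0.47211163 0.28886648 0.093727  ] [ 0.97387142  0.22707104 -0.00308807  0.00191541] [ 1.360e-02  2.000e-04  6.974e-01  1.600e-03  3.600e-03 -4.000e-04]
```

View pics/c9.png

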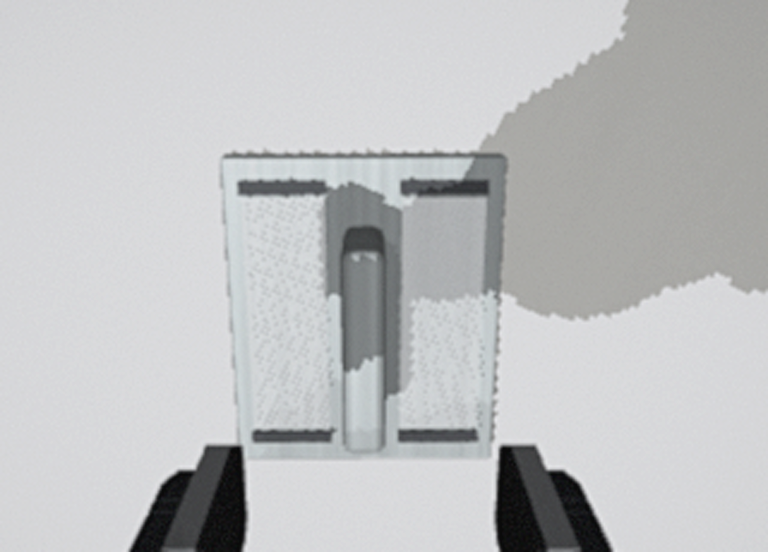

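Request:
{"api": "move_arm", "payload": {
  "deltas": [
    [0.014,-0.015,0.2,0,0,0,60],
    [0.014,-0.015,0.4,0,0,0,60],
    [0.014,-0.015,0.6,0,0,0,50],
    [0.014,-0.015,0.69,0,0,0,40],
    [0.014,-0.015,0.69,0,0,0,30]
  ],
  "squeeze": 40
}}

```text
time_s: 7.5
eef_pos: [0.4741, 0.2937, 0.0135]
orientation: [0.974, 0.228, -0.001, 0.001]
ft_force: [-0.1, 0.6, 0.3]
finger_gap: 0.3
```

Run:
```python
from h import *
d=snap("wrist","w6"); print(d["p"],d["q"])
crop(d,100,110,420,340,2.4,"c10")
```

```text
[0.47413929 0.29366101 0.01346122] [ 9.73646511e-01  2.28060042e-01 -7.89828424e-04  6.82183790e-04]
```

View pics/c10.png

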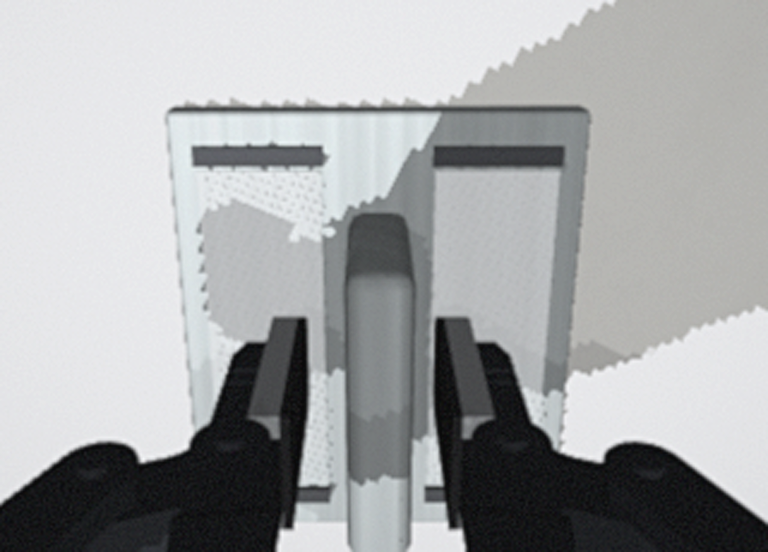

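Request:
{"api": "move_arm", "payload": {
  "deltas": [
    [0,0.012,0,0,0,0,20],
    [0,0.012,0,0,0,0,5],
    [0,0.012,0,0,0,0,0],
    [0,0.012,0,0,0,0,0],
    [0,0.012,0,0,0,0,0],
    [0,0.012,0,0,0,0,0]
  ],
  "squeeze": 40
}}

```text
time_s: 8.05
eef_pos: [0.4763, 0.2937, 0.016]
orientation: [0.974, 0.228, 0.002, -0.0]
ft_force: [0.2, -1.2, 7.1]
finger_gap: 0.135
```

Run:
```python
from h import *
d=snap("wrist","w7"); print(d["p"],d["q"])
crop(d,100,110,420,340,2.4,"c11")
from plant import get_obs;import time
for _ in range(3): print(get_obs()["eef_pos"])
```

```text
[0.47633228 0.2937324  0.01598215] [ 9.73576432e-01  2.28355783e-01  1.58155078e-03 -2.57349136e-04]
[0.4763667  0.29373094 0.01599423]
[0.4763667  0.29373094 0.01599423]
[0.4763667  0.29373094 0.01599423]
```

View pics/c11.png

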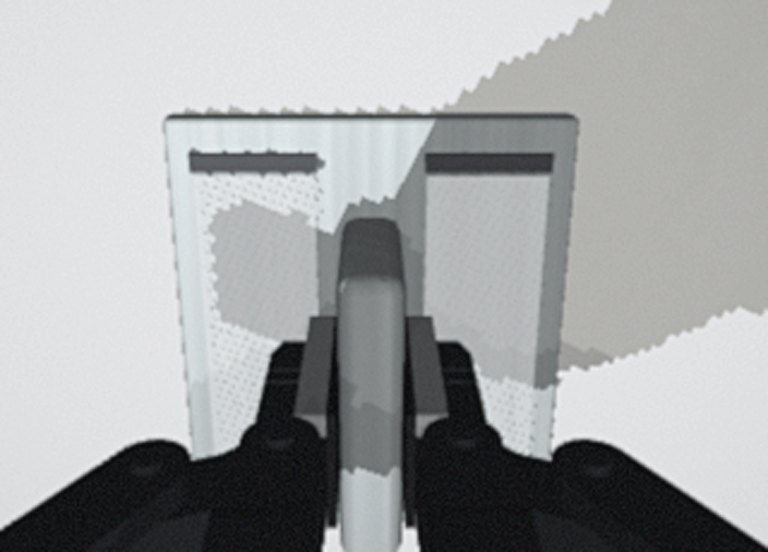

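Request:
{"api": "move_arm", "payload": {
  "deltas": [
    [0,0.012,-0.2,0,0,0,0],
    [0,0.012,-0.5,0,0,0,0],
    [0,0.012,-0.8,0,0,0,0],
    [0,0.012,-1,0,0,0,0],
    [0,0.012,-1,0,0,0,0],
    [0,0.012,-1,0,0,0,0]
  ]
}}

```text
time_s: 8.6
eef_pos: [0.4764, 0.2925, 0.1358]
orientation: [0.974, 0.228, 0.002, -0.001]
ft_force: [-0.0, -0.9, -3.1]
finger_gap: 0.131
```

Run:
```python
from h import *
d=snap("wrist","w8"); print(d["p"],d["q"])
crop(d,100,110,420,340,2.4,"c12")
```

```text
[0.47637839 0.29250629 0.13584704] [ 9.73549050e-01  2.28470857e-01  1.73424817e-03 -5.54932221e-04]
```

View pics/c12.png

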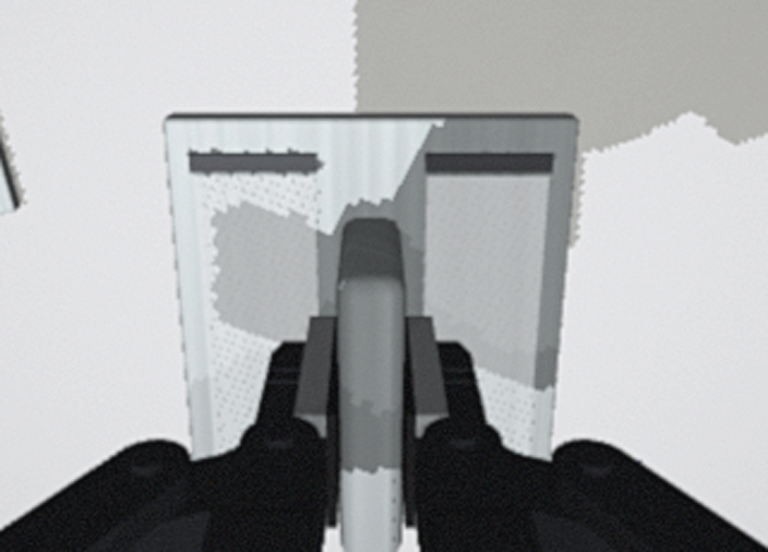

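Run:
```python
from h import *
from scipy.optimize import least_squares
d=load("w8")
d["p"]=np.zeros(3);d["q"]=np.array([0,0,0,1.])
px=lambda u,v:np.array([100+u/2.4,110+v/2.4])
B=Rn.from_euler('x',np.pi)
def T(p,M): return np.array(p[:3])+(Rn.from_euler('z',p[3])*B).apply(M)
def cost(p,w=1):
    e=[]
    c=project(d,T(p,[[.05,.042,.006],[.05,-.042,.006],[.03,.006,.04],[.03,-.006,.04]]))
    e+=list((c[0]-px(165,117))) + list(c[1]-px(578,117))
    e+=[ (c[2:]-np.array([px(342,282),px(402,282)]))[:,0].mean(), 0.5*(c[2:]-np.array([px(342,282),px(402,282)]))[:,1].mean()]
    for y,(u,v) in [(.042,(191,450)),(-.042,(552,450))]:
        l=project(d,T(p,[[.05,y,.006],[-.02,y,.006]]));t=l[1]-l[0];n=np.array([-t[1],t[0]])/np.linalg.norm(t)
        e.append((px(u,v)-l[0])@n)
    return np.array(e)
r=least_squares(cost,[0,0,.016,0]);print(r.x,np.degrees(r.x[3]),np.round(r.fun,2))
W=cloud(d)
for u,v in [(230,130),(300,140),(520,130),(250,190),(480,190)]:
    a=px(u,v);print(np.round(W[int(a[1]),int(a[0])],4))
print(project(d,[[0,0,0]]), (px(306+0,320)+px(436,320))/2)
```

```text
[-0.00333441  0.00117398  0.01686182 -0.00044603] -0.02555589179164696 [-0.7   0.24  0.77  0.18 -0.04 -0.53  0.7  -0.72]
[ 0.0442 -0.0279  0.0106]
[ 0.0424 -0.0133  0.01  ]
[0.0442 0.0309 0.0106]
[ 0.0316 -0.0241  0.0101]
[0.0319 0.0235 0.0093]
[[252.47979942 255.47934729]] [254.58333333 243.33333333]
```

Run:
```python
from h import *
d=load("w3");c=d["pixels"][105:255,125:325]
cv2.imwrite("pics/c13.png",cv2.resize(c,None,fx=4,fy=4,interpolation=cv2.INTER_CUBIC))
d=load("w2");c=d["pixels"][35:195,140:340]
cv2.imwrite("pics/c14.png",cv2.resize(c,None,fx=4,fy=4,interpolation=cv2.INTER_CUBIC)[:,:800])
```

```text
(no output)
```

View pics/c13.png

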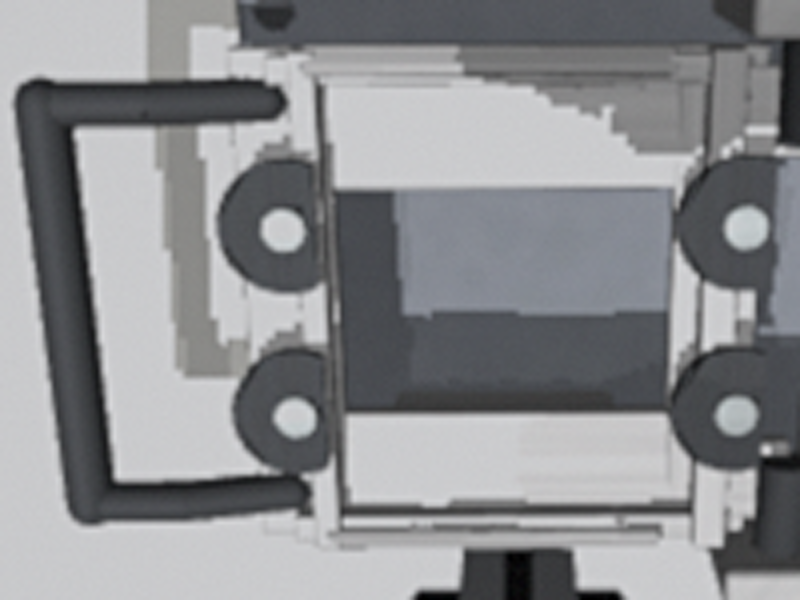

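View pics/c14.png

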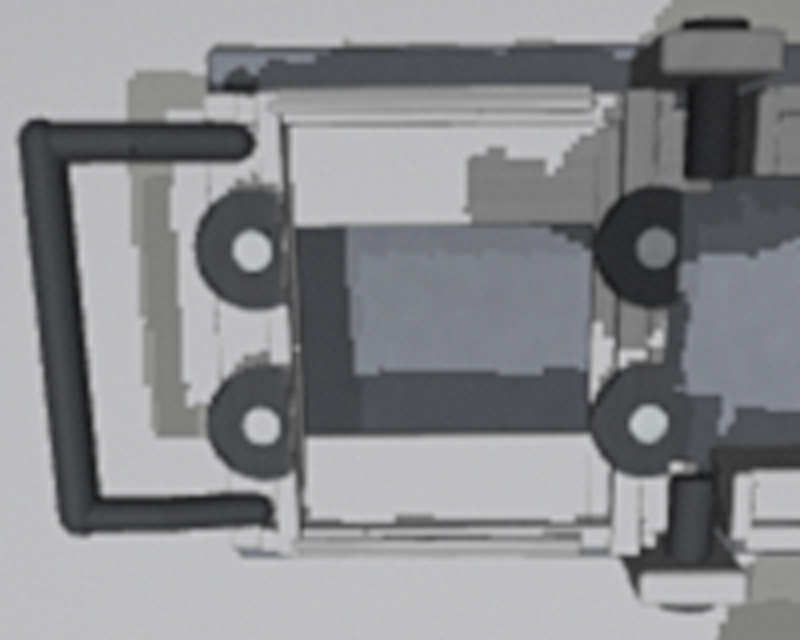

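```bash
cat > fit.py <<'E'
from h import *
from scipy.optimize import least_squares
V={"w3":dict(o=(125,105),sc=[(283,231),(296,418),(746,229),(738,416)],bar=[(42,103),(92,498)],hole=[(500,190),(500,410)],wall=[(400,83),(500,506)]),
   "w2":dict(o=(140,35),sc=[(251,250),(262,425),(656,247),(649,424)],bar=[(41,140),(80,513)],hole=[(450,226),(450,434)],wall=[(400,124),(500,524)])}
L={k:load(k) for k in V}
def res(p,parts=False):
    x,y,a,zs,bh,hh=p;e=[];lab=[]
    for k,v in V.items():
        d=L[k];o=np.array(v["o"])
        M=np.array([(.022,.114,zs),(-.022,.114,zs),(.022,.014,zs),(-.022,.014,zs),(bh,.168,.06),(-bh,.168,.06)])
        P=np.array([x,y,0])+Rn.from_euler('z',a).apply(M)
        e+=list((project(d,P)-(o+np.array(v["sc"]+v["bar"])/4)).ravel())
        for (u,w),s in zip(v["hole"],(1,-1)):
            X=ray(d,o[0]+u/4,o[1]+w/4,.055)-[x,y,0];xs=Rn.from_euler('z',-a).apply(X)[0]
            e.append((xs-s*hh)*1000)
    return np.array(e)
r=least_squares(res,[.503,-.107,.09,.075,.049,.026],x_scale=[.01]*6);p=r.x
print(np.round(p,4),np.degrees(p[2]));print(np.round(r.fun[:12].reshape(-1,2),1).tolist(),np.round(r.fun[12:14],1),np.round(r.fun[14:26].reshape(-1,2),1).tolist(),np.round(r.fun[26:],1))
inv=lambda X:Rn.from_euler('z',-p[2]).apply(X-np.array([p[0],p[1],0]))
for k,v in V.items():
    for (u,w) in v["wall"]: print(k,"wall x@z.055/.061",[np.round(inv(ray(L[k],v["o"][0]+u/4,v["o"][1]+w/4,z)),4)[0] for z in(.055,.061)])
E
python3 fit.py
```

```text
[ 0.5036 -0.107   0.0925  0.073   0.048   0.0271] 5.301713765075718
[[0.4, 0.1], [0.2, 0.4], [0.1, -0.0], [-0.4, 0.4], [-0.2, -0.1], [-0.4, 0.3]] [-0.2  0. ] [[0.6, -0.2], [0.2, 0.2], [-0.1, -0.0], [-0.2, -0.1], [0.0, 0.2], [-0.3, -0.1]] [-0.3 -0.6]
w3 wall x@z.055/.061 [np.float64(0.0512), np.float64(0.052)]
w3 wall x@z.055/.061 [np.float64(-0.0527), np.float64(-0.0498)]
w2 wall x@z.055/.061 [np.float64(0.0517), np.float64(0.0514)]
w2 wall x@z.055/.061 [np.float64(-0.0532), np.float64(-0.0516)]
```

```bash
cat > tgt.py <<'E'
from h import *
ST=np.array([.5036,-.1070,0.]);YAW=.0925
CT=np.array([-.0033,.0016,.0165])  # carrier underside centre in tool
def tcp(yl,zl,tilt,dx=0,ST=ST,CT=CT):
    """carrier lower hinge-side corner at pocket (dx,yl,zl), tilt rad"""
    R=down(YAW,tilt)
    # carrier frame: Rz*Rx(tilt); corner in carrier = (0,-.042,0)
    Rc=Rn.from_euler('z',YAW)*Rn.from_euler('x',tilt)
    corner=ST+Rn.from_euler('z',YAW).apply([dx,.064+yl,.055+zl])
    cen=corner-Rc.apply([0,-.042,0])
    return cen-R.apply(CT),R
E
python3 - <<'E'
from tgt import *
t16=np.radians(16)
for a in [(-.030,.05,t16),(-.030,.001,t16),(-.0403,0,t16),(-.042,0,0)]:
    p,R=tcp(*a);print(np.round(p,4),np.round(R.as_quat(),4))
p,R=tcp(-.03,.12,t16);print("hover delta",delta(p,R),p)
d=load("w8");d["p"]=np.zeros(3);d["q"]=np.array([0,0,0,1.]);W=cloud(d)
for u,v in [(140,450),(600,450),(60,470),(270,350)]: print(np.round(W[int(110+v/2.4),int(100+u/2.4)],4))
E
```

```text
[ 0.5003 -0.0356  0.1329] [ 0.9892  0.0458 -0.0064 -0.139 ]
[ 0.5003 -0.0356  0.0839] [ 0.9892  0.0458 -0.0064 -0.139 ]
[ 0.5012 -0.0459  0.0829] [ 0.9892  0.0458 -0.0064 -0.139 ]
[ 0.5008 -0.0414  0.0715] [0.9989 0.0462 0.     0.    ]
hover delta [-1.0275  2.5356 -0.571   0.2638  0.0489  0.3497] [ 0.50029422 -0.03563727  0.20287861]
[ 0.0118 -0.0324 -0.0487]
[ 0.0121  0.0338 -0.049 ]
[-0.1359 -0.1322  0.1354]
[-0.0048 -0.0215  0.0087]
```

Request:
{"api": "move_arm", "payload": {
  "deltas": [
    [0,0.1,-0.2,0,0,0,0],
    [-0.1,0.3,-0.4,0,0,0,0],
    [-0.22,0.55,-0.55,0,0,0,0],
    [-0.32,0.8,-0.57,0,0,0,0],
    [-0.4,1,-0.57,0,0,0,0]
  ]
}}

```text
time_s: 9.07
eef_pos: [0.4855, 0.1604, 0.202]
orientation: [0.974, 0.228, -0.001, 0.001]
ft_force: [0.4, -0.6, -2.3]
finger_gap: 0.129
```

Request:
{"api": "move_arm", "payload": {
  "deltas": [
    [-0.1,0.25,0,0,0,0.08,0],
    [-0.2,0.5,0,0,0,0.17,0],
    [-0.3,0.75,0,0,0,0.26,0],
    [-0.4,1,0,0,0,0.35,0],
    [-0.4,1,0,0,0,0.35,0],
    [-0.4,1,0,0,0,0.35,0],
    [-0.4,1,0,0,0,0.35,0]
  ]
}}

```text
time_s: 9.65
eef_pos: [0.4955, 0.0349, 0.2012]
orientation: [0.999, 0.048, -0.001, -0.0]
ft_force: [0.1, 0.9, -2.3]
finger_gap: 0.13
```

Run:
```python
from tgt import *
p,R=tcp(-.03,.06,np.radians(16));print("hover delta",delta(p,R),p)
```

```text
hover delta [-0.0149  0.5891  0.486   0.2661  0.003   0.0024] [ 0.50029422 -0.03563727  0.14287861]
```

Request:
{"api": "move_arm", "payload": {
  "deltas": [
    [0,0.2,0,0.09,0,0.002,0],
    [-0.015,0.4,0,0.18,0,0.002,0],
    [-0.015,0.589,0.1,0.266,0.003,0.002,0],
    [-0.015,0.589,0.3,0.266,0.003,0.002,0],
    [-0.015,0.589,0.486,0.266,0.003,0.002,0],
    [-0.015,0.589,0.486,0.266,0.003,0.002,0],
    [-0.015,0.589,0.486,0.266,0.003,0.002,0],
    [-0.015,0.589,0.486,0.266,0.003,0.002,0]
  ]
}}

```text
time_s: 10.32
eef_pos: [0.5018, -0.0338, 0.1449]
orientation: [0.989, 0.048, -0.005, -0.139]
ft_force: [-0.6, 0.7, -2.3]
finger_gap: 0.13
```

Run:
```python
from tgt import *
d=snap("wrist","w9");s=snap("scene","s9");crop(s,130,120,300,265,4,"c15")
p,R=tcp(-.03,.001,np.radians(16));print(d["p"],d["q"],delta(p,R),p)
```

```text
[ 0.50183862 -0.03382484  0.14489967] [ 0.98910328  0.0478986  -0.00485775 -0.13912879] [-0.0209  0.1501  0.4911  0.0011 -0.004   0.0045] [ 0.50029422 -0.03563727  0.08387861]
```

View pics/w9.png

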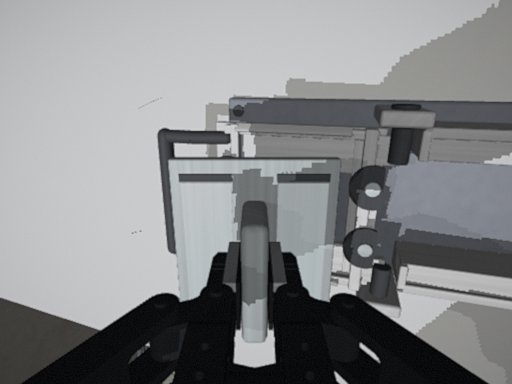

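View pics/c15.png

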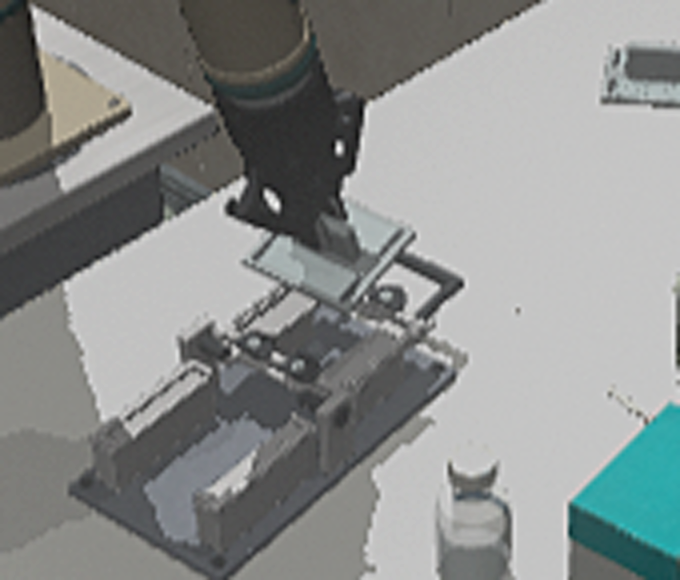

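Run:
```python
from tgt import *
d=load("w9")
M=np.array([(.022,.014,.073),(-.022,.014,.073),(.048,.168,.06),(.075,.135,.01)])
print(project(d,ST+Rn.from_euler('z',YAW).apply(M)))
crop(d,150,80,420,320,2.9,"c16")
```

```text
[[372.53762963 190.68485833]
 [364.65732448 251.87735327]
 [165.05959227 135.33903642]
 [227.19174494  96.98379276]]
```

View pics/c16.png

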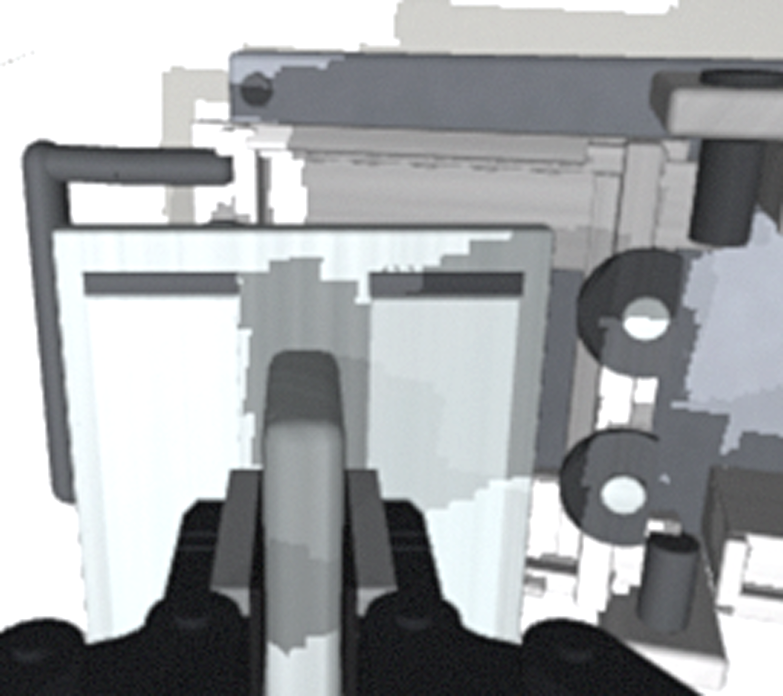

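Request:
{"api": "move_arm", "payload": {
  "deltas": [
    [-0.003,0.02,0.08,0,0,0,0],
    [-0.009,0.05,0.18,0,0,0.002,0],
    [-0.015,0.09,0.29,0,0,0.003,0],
    [-0.018,0.12,0.39,0.001,-0.004,0.004,0],
    [-0.018,0.14,0.45,0.001,-0.004,0.004,0],
    [-0.018,0.14,0.46,0.001,-0.004,0.004,0],
    [-0.018,0.14,0.46,0.001,-0.004,0.004,0]
  ]
}}

```text
time_s: 11.0
eef_pos: [0.4993, -0.0368, 0.0861]
orientation: [0.989, 0.044, -0.008, -0.139]
ft_force: [0.1, -0.5, -2.6]
finger_gap: 0.132
```

Run:
```python
from tgt import *
d=snap("wrist","w10");crop(d,150,60,420,300,2.9,"c17");s=snap("scene","s10");crop(s,160,150,260,235,7,"c18")
p,R=tcp(-.03,.001,np.radians(16),.0004);print(d["p"],d["q"],delta(p,R),p)
```

```text
[ 0.49927111 -0.03681432  0.08611698] [ 0.98921933  0.04426126 -0.00780755 -0.13937399] [ 0.008  -0.0039  0.0272 -0.0002  0.0006 -0.0029] [ 0.50069251 -0.03560033  0.08387861]
```

View pics/c17.png

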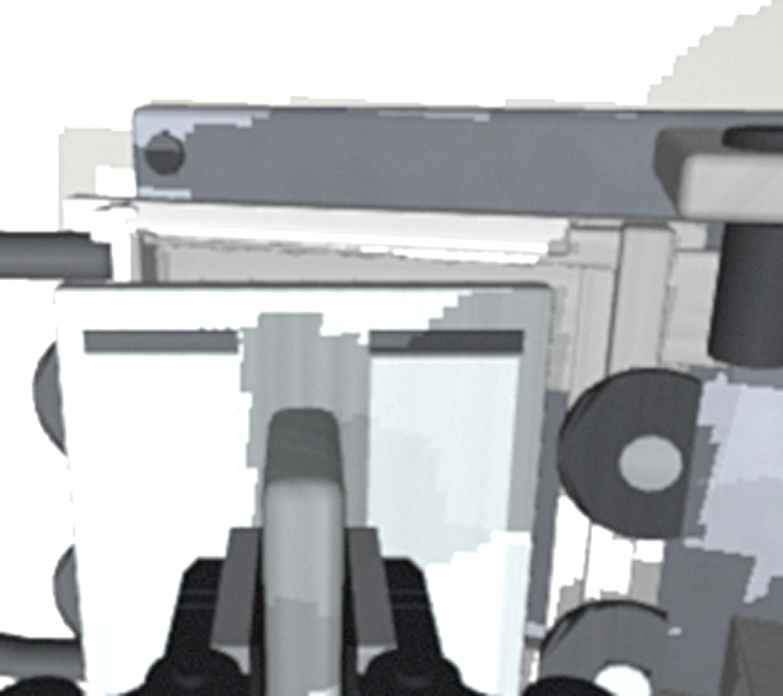

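View pics/c18.png

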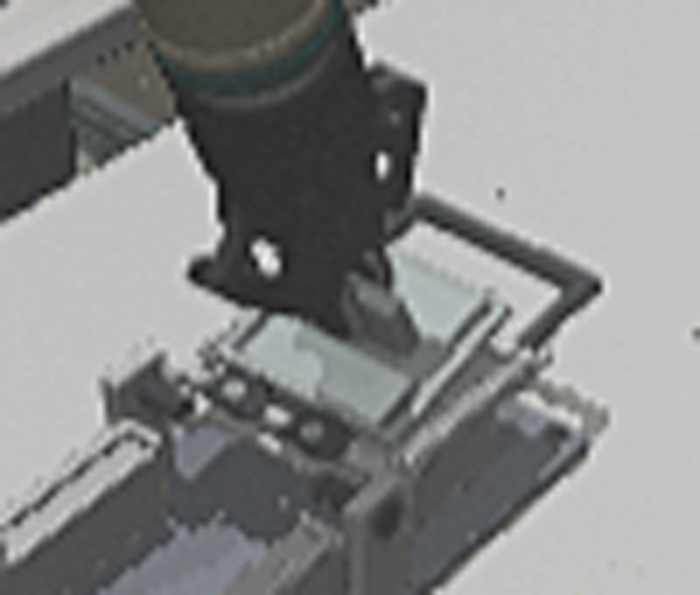

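Run:
```python
from tgt import *
d=load("w10")
P=lambda x,y,z:project(d,ST+Rn.from_euler('z',YAW).apply([x,y,z]))[0]
q=lambda a:np.round((a-[150,60])*2.9,0)
for z in(.065,.069): print("lip",q(P(.022,.029,z)))
print("screw",q(P(.022,.014,.073)),"base",q(P(.075,.135,.01)),"bar/bracket")
# carrier edge at tool model
R=Rn.from_quat(d["q"])
C=np.array([-.0033,.0012,.0165])
for x in(.05,.0): print("edge up/low",[q(project(d,d["p"]+R.apply(C+np.array([x,.042,-z])))[0]) for z in(.006,0)])
# ray to plane parallel: find station y of seen upper carrier edge & lip edge
inv=lambda X:Rn.from_euler('z',-YAW).apply(X-ST)
print("edge",inv(ray(d,150+549/2.9,60+400/2.9,.0635)),"lip",inv(ray(d,150+558/2.9,60+440/2.9,.067)))
```

```text
lip [556. 441.]
lip [555. 450.]
screw [650. 469.] base [124. 104.] bar/bracket
edge up/low [array([554., 289.]), array([545., 281.])]
edge up/low [array([531., 555.]), array([523., 539.])]
edge [0.02888738 0.03082169 0.0635    ] lip [0.02299557 0.02871848 0.067     ]
```

Request:
{"api": "move_arm", "payload": {
  "deltas": [
    [0.005,-0.004,0.01,0,0,0,0],
    [0.008,-0.004,0.02,0,0,-0.003,0],
    [0.008,-0.002,0.028,0,0,-0.003,0],
    [0.008,-0.002,0.028,0,0,-0.003,0],
    [0.008,-0.002,0.028,0,0,-0.003,0]
  ]
}}

```text
time_s: 11.52
eef_pos: [0.5003, -0.036, 0.0834]
orientation: [0.989, 0.046, -0.007, -0.139]
ft_force: [0.2, 0.1, -1.4]
finger_gap: 0.132
```

Run:
```python
from tgt import *
from plant import get_obs
o=get_obs();print(o["eef_pos"],o["orientation"])
for a in [(-.03,0,np.radians(16),.0004),(-.0403,0,np.radians(16),.0004)]:
    p,R=tcp(*a);print(delta(p,R,o),p)
```

```text
[ 0.50030707 -0.03598932  0.08342342] [ 0.98919555  0.04563333 -0.00710199 -0.13913776]
[ 0.0035 -0.0016  0.0052 -0.0003  0.0012 -0.0005] [ 0.50069251 -0.03560033  0.08287861]
[ 0.0035  0.0809 -0.0185 -0.0003  0.0012 -0.0005] [ 0.50164391 -0.04585629  0.08287861]
```

Request:
{"api": "move_arm", "payload": {
  "deltas": [
    [0.002,0.013,0.002,0,0,0,0],
    [0.003,0.027,-0.002,0,0,0,0],
    [0.003,0.041,-0.005,0,0,0,0],
    [0.003,0.055,-0.008,0,0,0,0],
    [0.003,0.068,-0.011,0,0,0,0],
    [0.003,0.078,-0.014,0,0,0,0],
    [0.003,0.078,-0.014,0,0,0,0]
  ]
}}

```text
time_s: 12.1
eef_pos: [0.5016, -0.0458, 0.0823]
orientation: [0.989, 0.045, -0.007, -0.139]
ft_force: [0.5, -0.3, -2.8]
finger_gap: 0.13
```

Run:
```python
from tgt import *
d=snap("wrist","w11");crop(d,150,60,420,300,2.9,"c19");s=snap("scene","s11");crop(s,160,150,260,235,7,"c20")
from plant import get_obs
o=get_obs();print(o["eef_pos"],o["orientation"],o["ft_force"])
p,R=tcp(-.0403,0,np.radians(16),.0004);print(delta(p,R,o),p)
```

```text
[ 0.50148645 -0.04537515  0.08237106] [ 0.98918889  0.04561651 -0.00717279 -0.139187  ] [ 0.27359877 -1.03944566 -1.8107412 ]
[ 0.0009  0.0028 -0.0052 -0.0004  0.0013 -0.0005] [ 0.50164391 -0.04585629  0.08287861]
```

View pics/c19.png

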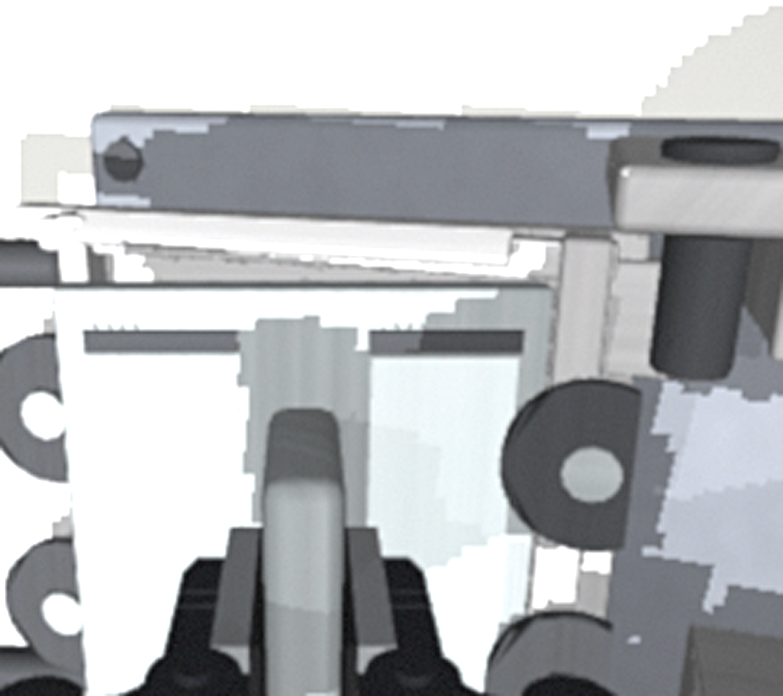

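View pics/c20.png

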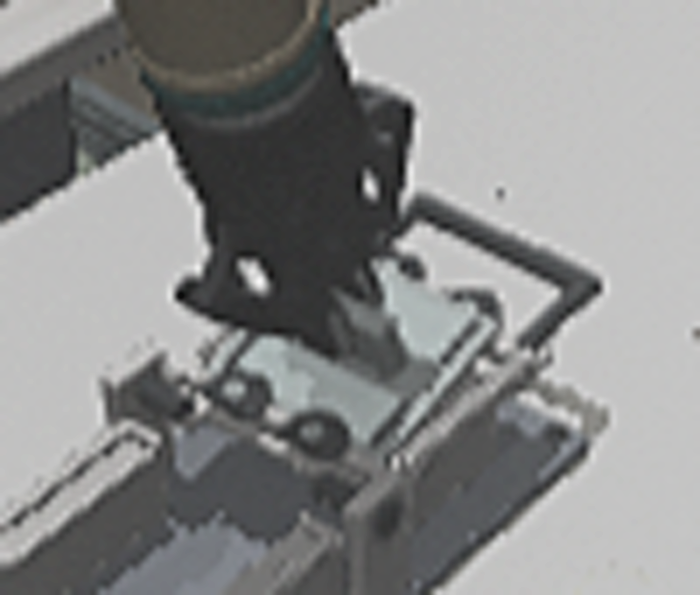

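Request:
{"api": "move_arm", "payload": {
  "deltas": [
    [0,0.008,-0.003,0,0,0,0],
    [0,0.016,-0.004,0,0,0,0],
    [0,0.016,-0.004,0,0,0,0],
    [0,0.016,-0.004,0,0,0,0]
  ]
}}

```text
time_s: 12.53
eef_pos: [0.5015, -0.0463, 0.0825]
orientation: [0.989, 0.046, -0.007, -0.14]
ft_force: [-0.0, 3.2, -0.8]
finger_gap: 0.131
```

Run:
```python
from tgt import *
from plant import get_obs
o=get_obs();print(o["eef_pos"],o["orientation"],o["ft_force"])
for t in (16,12,8,4,0):
    th=np.radians(t);p,R=tcp(-.042+.006*np.sin(th),0,th,.0004);print(t,delta(p,R,o),np.round(p,4))
```

```text
[ 0.50154629 -0.04627747  0.08254083] [ 0.98908411  0.04604409 -0.00736459 -0.13977958] [-0.00889139  3.22472169 -0.78576828]
16 [ 0.0011 -0.0037 -0.0019 -0.0015  0.0018  0.0003] [ 0.5016 -0.0459  0.0829]
12 [ 0.0012 -0.0091  0.0229 -0.0682  0.0018  0.0003] [ 0.5015 -0.0445  0.0802]
8 [ 0.0012 -0.0127  0.0482 -0.1349  0.0017  0.0004] [ 0.5014 -0.0432  0.0774]
4 [ 0.0013 -0.0143  0.0739 -0.2015  0.0017  0.0004] [ 0.5013 -0.0422  0.0745]
0 [ 0.0013 -0.0141  0.0998 -0.2682  0.0017  0.0005] [ 0.5012 -0.0413  0.0715]
```

Request:
{"api": "move_arm", "payload": {
  "deltas": [
    [0.001,-0.002,0.011,-0.033,0.001,0,0],
    [0.001,-0.005,0.023,-0.068,0.002,0,0],
    [0.001,-0.007,0.035,-0.101,0.002,0,0],
    [0.001,-0.009,0.048,-0.135,0.002,0,0],
    [0.001,-0.01,0.061,-0.168,0.002,0,0],
    [0.001,-0.011,0.074,-0.201,0.002,0,0],
    [0.001,-0.011,0.087,-0.235,0.002,0,0],
    [0.001,-0.011,0.087,-0.235,0.002,0,0]
  ]
}}

```text
time_s: 13.2
eef_pos: [0.5012, -0.0413, 0.0726]
orientation: [0.999, 0.048, -0.001, -0.016]
ft_force: [-0.0, -0.0, -2.2]
finger_gap: 0.132
```

Run:
```python
from tgt import *
d=snap("wrist","w12");crop(d,150,60,420,300,2.9,"c21");s=snap("scene","s12");crop(s,160,150,260,235,7,"c22")
from plant import get_obs
o=get_obs();print(o["eef_pos"],o["orientation"],o["ft_force"],o["torque"])
p,R=tcp(-.042,0,0,.0004);print(delta(p,R,o),np.round(p,4))
```

```text
[ 0.50153018 -0.04218828  0.07272962] [ 9.98758272e-01  4.67209286e-02 -4.46628390e-04 -1.72878516e-02] [ 0.19257976  5.11280883 -1.02123983] [ 0.92868383  0.06514337 -0.07961265]
[-0.0019 -0.0069  0.0105 -0.033  -0.0007  0.0009] [ 0.5012 -0.0413  0.0715]
```

View pics/c21.png

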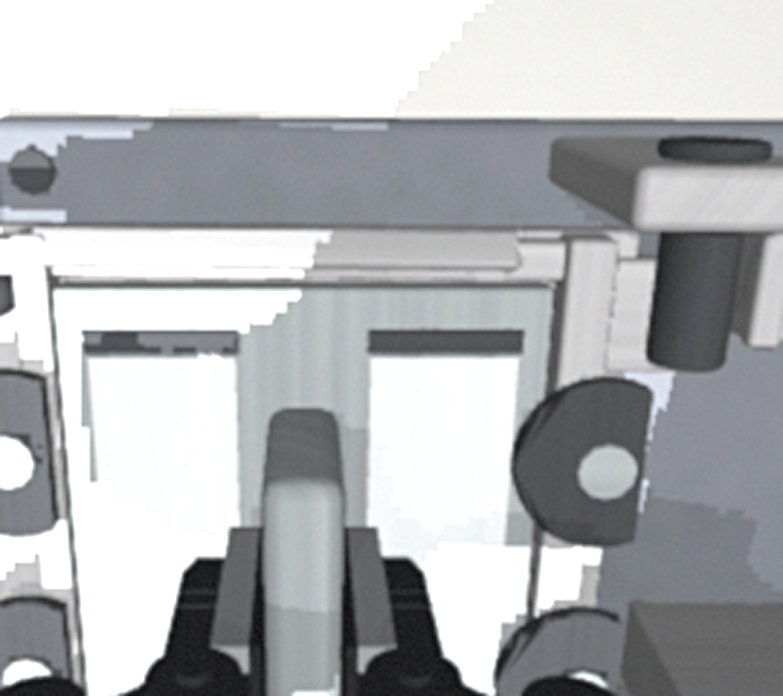

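View pics/c22.png

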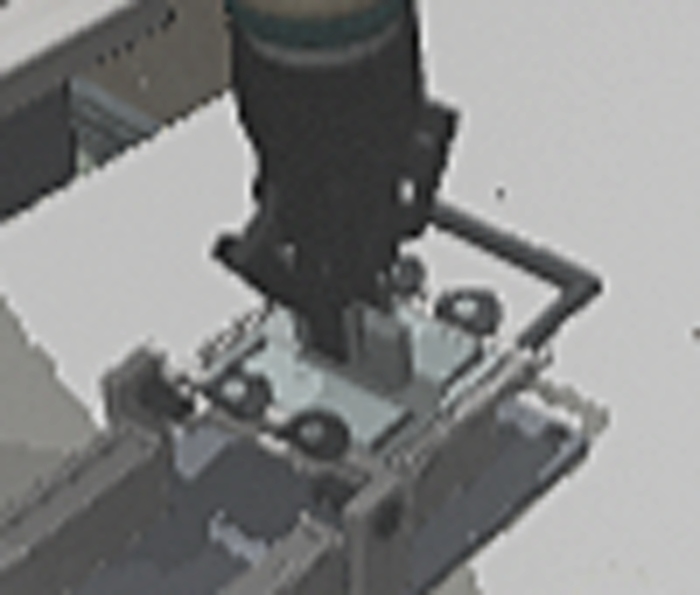

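Request:
{"api": "move_arm", "payload": {
  "deltas": [
    [0,-0.002,0.005,-0.016,0,0,0],
    [0,-0.005,0.011,-0.033,0,0,0],
    [0,-0.005,0.017,-0.034,0,0,0],
    [0,-0.005,0.017,-0.034,0,0,0],
    [0,-0.005,0.017,-0.034,0,0,0]
  ]
}}

```text
time_s: 13.72
eef_pos: [0.5016, -0.0418, 0.071]
orientation: [0.999, 0.046, 0.001, -0.0]
ft_force: [-1.2, 7.0, 2.4]
finger_gap: 0.129
```

Request:
{"api": "move_arm", "payload": {
  "deltas": [
    [0,-0.006,0,0,0,0,16],
    [0,-0.006,0,0,0,0,22],
    [0,-0.006,0,0,0,0,30],
    [0,-0.006,0,0,0,0,38],
    [0,-0.006,0,0,0,0,38],
    [0,-0.006,-0.1,0,0,0,38],
    [0,-0.006,-0.3,0,0,0,38],
    [0,-0.006,-0.6,0,0,0,38],
    [0,-0.006,-0.9,0,0,0,38]
  ]
}}

```text
time_s: 14.47
eef_pos: [0.5002, -0.0418, 0.1791]
orientation: [0.999, 0.046, -0.001, 0.001]
ft_force: [0.6, -0.4, -0.8]
finger_gap: 0.383
```

Run:
```python
from tgt import *
d=snap("wrist","w13");crop(d,100,60,400,280,2.6,"c23");s=snap("scene","s13");crop(s,150,140,270,245,6,"c24")
W=cloud(d);inv=lambda X:Rn.from_euler('z',-YAW).apply(X-ST)
for u,v in [(200,100),(400,100),(150,260),(450,250),(300,60)]: 
    pass
P=inv(W.reshape(-1,3));
for y in (.03,.045,.05,.08,.085,.1):
    m=(abs(P[:,1]-y)<.003)&(abs(P[:,0]-.037)<.006);print(y,np.nanmedian(P[m,2]),m.sum())
print(d["p"])
```

```text
0.03 0.061896497978164655 107
0.045 0.062084049292420895 115
0.05 0.06190618567909813 106
0.08 0.06186717667698825 105
0.085 0.061796382459959845 107
0.1 0.061611911903455996 109
[ 0.50022578 -0.04184083  0.17914085]
```

View pics/c23.png

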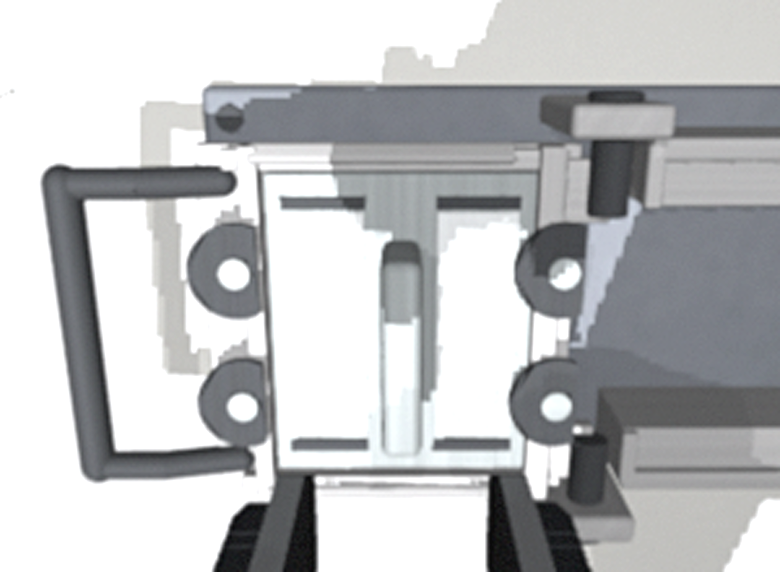

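View pics/c24.png

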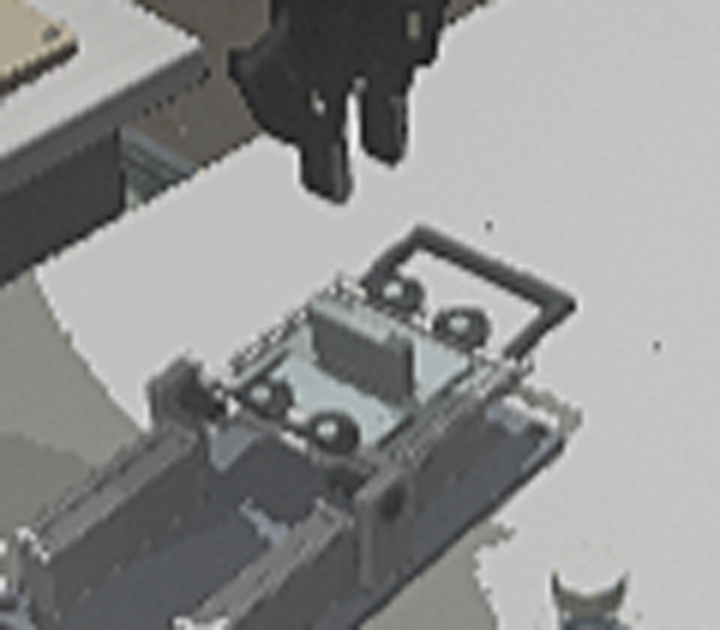

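```bash
cat >> tgt.py <<'E'
STT=np.array([.5036,-.1056,0.])
def bar(th,dz=0,r=.168):
    return STT+Rn.from_euler('z',YAW).apply([0,r*np.cos(th),.06-.019+r*np.sin(th)+dz])
E
python3 - <<'E'
from tgt import *
for dz in (.07,.0): print(delta(bar(0,dz),down(YAW)),bar(0,dz))
E
```

```text
[-6.690e-02 -8.763e-01  6.009e-01  3.500e-03 -1.040e-02 -8.000e-04] [0.48808215 0.06168179 0.111     ]
[-7.3200e-02 -8.7840e-01  1.1842e+00  3.5000e-03 -1.0400e-02 -8.0000e-04] [0.48808215 0.06168179 0.041     ]
```

Request:
{"api": "move_arm", "payload": {
  "deltas": [
    [0,-0.25,0,0,0,0,35],
    [-0.02,-0.5,0,0,0,0,35],
    [-0.04,-0.75,0.2,0,0,0,35],
    [-0.04,-0.877,0.45,0,0,0,35],
    [-0.04,-0.877,0.6,0,0,0,35],
    [-0.04,-0.877,0.6,0,0,0,35],
    [-0.04,-0.877,0.6,0,0,0,35]
  ]
}}

```text
time_s: 15.15
eef_pos: [0.486, 0.0621, 0.1057]
orientation: [0.999, 0.046, -0.001, 0.001]
ft_force: [0.2, -0.3, -0.1]
finger_gap: 0.351
```

Run:
```python
from tgt import *
d=snap("wrist","w14");crop(d,130,100,400,320,2.9,"c25")
print(d["p"],delta(bar(0,0),down(YAW)))
```

```text
[0.48598184 0.06205219 0.10566638] [ 8.700e-03  2.000e-04  5.466e-01  2.600e-03 -3.000e-04 -1.400e-03]
```

View pics/c25.png

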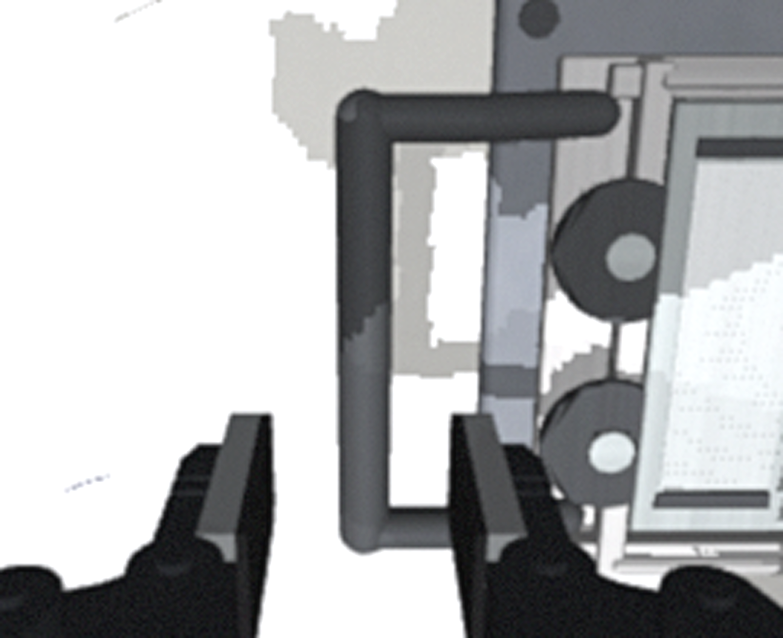

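Request:
{"api": "move_arm", "payload": {
  "deltas": [
    [0.008,0.002,0.15,0,0,0,35],
    [0.008,0.002,0.3,0,0,0,35],
    [0.008,0.002,0.43,0,0,0,35],
    [0.008,0.002,0.53,0,0,0,35],
    [0.008,0.002,0.54,0,0,0,25],
    [0.008,0.002,0.54,0,0,0,10],
    [0.008,0.002,0.54,0,0,0,0],
    [0.008,0.002,0.54,0,0,0,0],
    [0.008,0.002,0.54,0,0,0,0]
  ],
  "squeeze": 30
}}

```text
time_s: 15.95
eef_pos: [0.4885, 0.0615, 0.0424]
orientation: [0.999, 0.046, 0.001, 0.001]
ft_force: [0.5, -2.7, -2.5]
finger_gap: 0.127
```

Run:
```python
from tgt import *
d=snap("wrist","w15");crop(d,130,100,400,320,2.9,"c26")
print(d["p"],bar(0))
# arc rows relative to current, tool frame (y -> -st y, z down)
for th in np.radians(np.arange(0,181,5)): print(int(round(np.degrees(th))),np.round((.168-.168*np.cos(th))/.12,3),np.round(-.168*np.sin(th)/.12,3),end=" | ")
```

```text
[0.48845364 0.0615215  0.04236663] [0.48808215 0.06168179 0.041     ]
0 0.0 -0.0 | 5 0.005 -0.122 | 10 0.021 -0.243 | 15 0.048 -0.362 | 20 0.084 -0.479 | 25 0.131 -0.592 | 30 0.188 -0.7 | 35 0.253 -0.803 | 40 0.328 -0.9 | 45 0.41 -0.99 | 50 0.5 -1.072 | 55 0.597 -1.147 | 60 0.7 -1.212 | 65 0.808 -1.269 | 70 0.921 -1.316 | 75 1.038 -1.352 | 80 1.157 -1.379 | 85 1.278 -1.395 | 90 1.4 -1.4 | 95 1.522 -1.395 | 100 1.643 -1.379 | 105 1.762 -1.352 | 110 1.879 -1.316 | 115 1.992 -1.269 | 120 2.1 -1.212 | 125 2.203 -1.147 | 130 2.3 -1.072 | 135 2.39 -0.99 | 140 2.472 -0.9 | 145 2.547 -0.803 | 150 2.612 -0.7 | 155 2.669 -0.592 | 160 2.716 -0.479 | 165 2.752 -0.362 | 170 2.779 -0.243 | 175 2.795 -0.122 | 180 2.8 -0.0 |
```

View pics/c26.png

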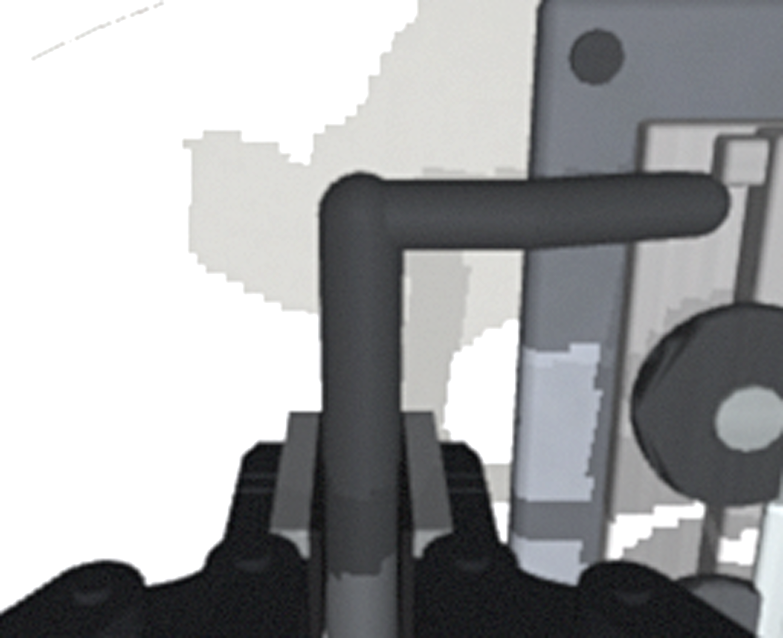

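Request:
{"api": "move_arm", "payload": {
  "deltas": [
    [0,0.001,-0.06,0,0,0,0],
    [0,0.008,-0.16,0,0,0,0],
    [0,0.025,-0.265,0,0,0,0],
    [0,0.048,-0.362,0,0,0,0],
    [0,0.084,-0.479,0,0,0,0],
    [0,0.131,-0.592,0,0,0,0],
    [0,0.188,-0.7,0,0,0,0],
    [0,0.253,-0.803,0,0,0,0],
    [0,0.328,-0.9,0,0,0,0],
    [0,0.328,-0.9,0,0,0,0]
  ]
}}

```text
time_s: 16.83
eef_pos: [0.4919, 0.0239, 0.1521]
orientation: [0.999, 0.046, 0.002, 0.0]
ft_force: [-1.1, 3.8, 2.3]
finger_gap: 0.126
```

Run:
```python
from tgt import *
s=snap("scene","s16");crop(s,120,90,280,245,4.8,"c27")
```

```text
(no output)
```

View pics/c27.png

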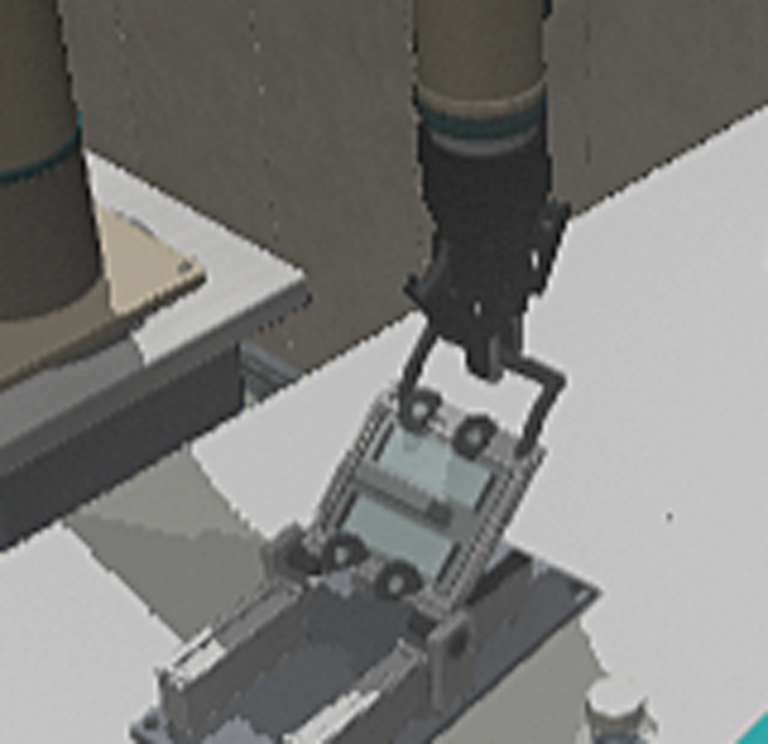

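Request:
{"api": "move_arm", "payload": {
  "deltas": [
    [0,0.04,-0.046,0,0,0,0],
    [0,0.11,-0.115,0,0,0,0],
    [0,0.19,-0.187,0,0,0,0],
    [0,0.28,-0.255,0,0,0,0],
    [0,0.372,-0.312,0,0,0,0],
    [0,0.48,-0.369,0,0,0,0],
    [0,0.593,-0.416,0,0,0,0],
    [0,0.71,-0.452,0,0,0,0],
    [0,0.829,-0.479,0,0,0,0],
    [0,0.95,-0.495,0,0,0,0]
  ]
}}

```text
time_s: 17.72
eef_pos: [0.5023, -0.0857, 0.2124]
orientation: [0.999, 0.048, 0.001, -0.001]
ft_force: [-4.6, 7.2, 22.6]
finger_gap: 0.124
```

Request:
{"api": "move_arm", "payload": {
  "deltas": [
    [0,0.03,-0.02,0,0,0,0],
    [0,0.122,-0.025,0,0,0,0],
    [0,0.122,-0.025,0,0,0,0]
  ]
}}

```text
time_s: 17.97
eef_pos: [0.5041, -0.1048, 0.2134]
orientation: [0.999, 0.046, 0.001, 0.001]
ft_force: [-0.9, 0.9, 9.5]
finger_gap: 0.125
```

Run:
```python
from tgt import *
s=snap("scene","s17");crop(s,120,60,280,245,4,"c28");d=snap("wrist","w17");print(d["p"],bar(np.pi/2))
from plant import get_obs;print(get_obs()["ft_force"])
```

```text
[ 0.50407    -0.10474756  0.21338379] [ 0.5036 -0.1056  0.209 ]
[0.00963996 0.02758313 7.63940155]
```

View pics/c28.png

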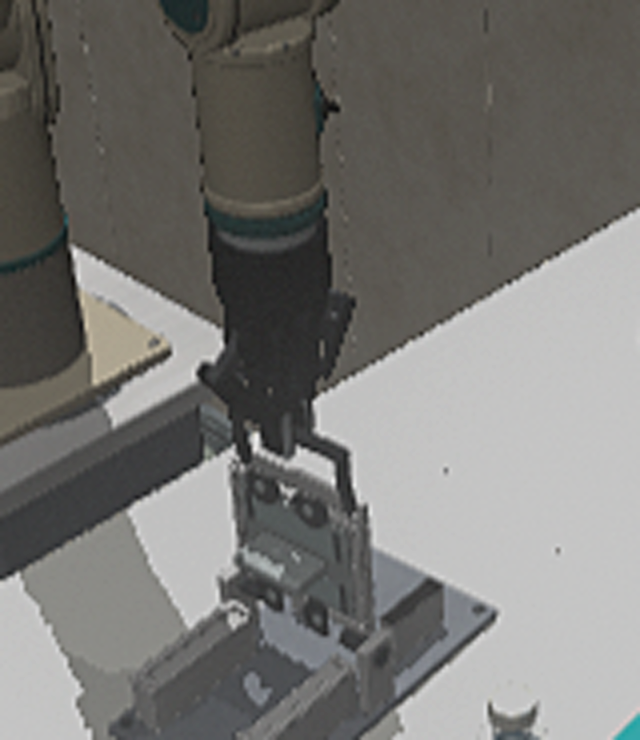

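View pics/w17.png

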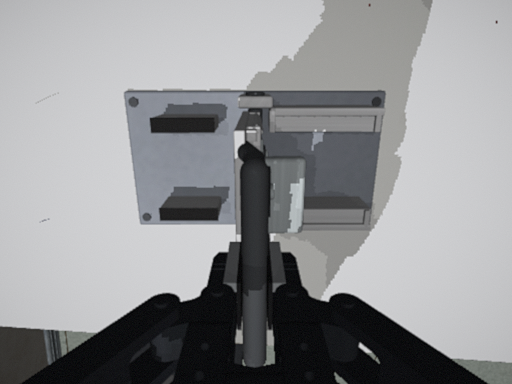

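Request:
{"api": "move_arm", "payload": {
  "deltas": [
    [0,0.04,-0.008,0,0,0,0],
    [0,0.122,-0.005,0,0,0,0],
    [0,0.243,0.011,0,0,0,0],
    [0,0.362,0.038,0,0,0,0],
    [0,0.479,0.074,0,0,0,0],
    [0,0.592,0.121,0,0,0,0],
    [0,0.7,0.178,0,0,0,0],
    [0,0.803,0.243,0,0,0,0],
    [0,0.9,0.318,0,0,0,0],
    [0,0.9,0.318,0,0,0,0]
  ]
}}

```text
time_s: 18.9
eef_pos: [0.514, -0.215, 0.1722]
orientation: [0.999, 0.045, 0.001, 0.002]
ft_force: [5.4, -1.1, -5.4]
finger_gap: 0.126
```

Run:
```python
from tgt import *
s=snap("scene","s18");crop(s,100,60,280,265,3.5,"c29");from plant import get_obs;o=get_obs();print(o["eef_pos"],o["ft_force"])
for t in (130,135,140,145,150,155,160,165,170,175,180): print(t,delta(bar(np.radians(t),.004),down(YAW),o)[:3])
```

```text
[ 0.51402994 -0.21462895  0.17245537] [ 5.68231758 -1.57999804 -6.06402799]
130 [-0.0026 -0.0128 -0.0104]
135 [-0.0026  0.077   0.0725]
140 [-0.0026  0.1591  0.1628]
145 [-0.0026  0.2331  0.26  ]
150 [-0.0027  0.2984  0.3632]
155 [-0.0028  0.3543  0.4718]
160 [-0.0029  0.4007  0.5848]
165 [-0.003   0.437   0.7014]
170 [-0.0032  0.4629  0.8208]
175 [-0.0033  0.4784  0.9419]
180 [-0.0035  0.4833  1.0639]
```

View pics/c29.png

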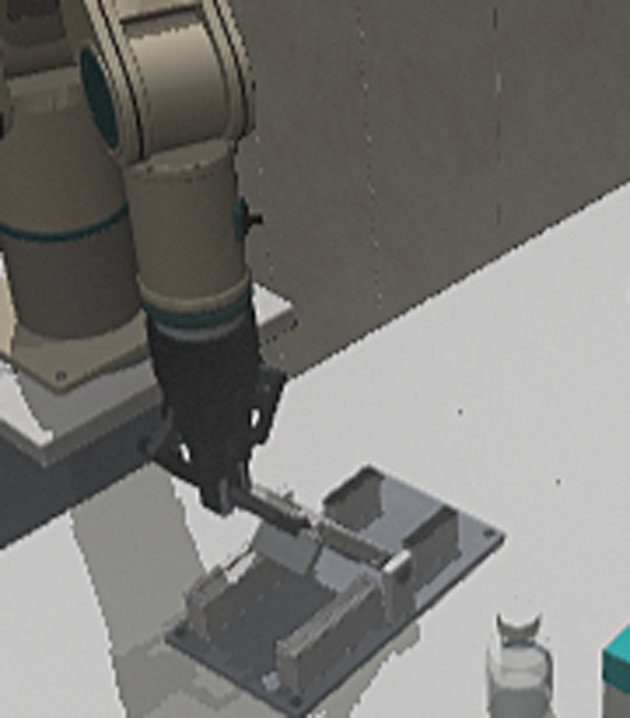

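Request:
{"api": "move_arm", "payload": {
  "deltas": [
    [0,0.05,0.05,0,0,0,0],
    [0,0.12,0.12,0,0,0,0],
    [0,0.196,0.21,0,0,0,0],
    [0,0.265,0.31,0,0,0,0],
    [-0.002,0.328,0.418,0,0,0,0],
    [-0.002,0.379,0.528,0,0,0,0],
    [-0.002,0.42,0.643,0,0,0,0],
    [-0.002,0.45,0.76,0,0,0,0],
    [-0.002,0.463,0.82,0,0,0,0],
    [-0.002,0.463,0.82,0,0,0,0]
  ]
}}

```text
time_s: 19.78
eef_pos: [0.5189, -0.27, 0.0736]
orientation: [0.999, 0.046, 0.001, 0.002]
ft_force: [7.6, -3.4, -5.4]
finger_gap: 0.127
```

Run:
```python
from tgt import *
s=snap("scene","s19");crop(s,100,100,280,285,3.5,"c30");from plant import get_obs;o=get_obs();print(o["eef_pos"],o["ft_force"])
for t in (170,175,180): print(t,delta(bar(np.radians(t),.004),down(YAW),o)[:3])
```

```text
[ 0.51892498 -0.26989891  0.0739492 ] [ 7.54382465 -3.13360688 -5.25354537]
170 [-0.0007  0.0036 -0.0018]
175 [-0.0009  0.0191  0.1193]
180 [-0.0012  0.0239  0.2413]
```

View pics/c30.png

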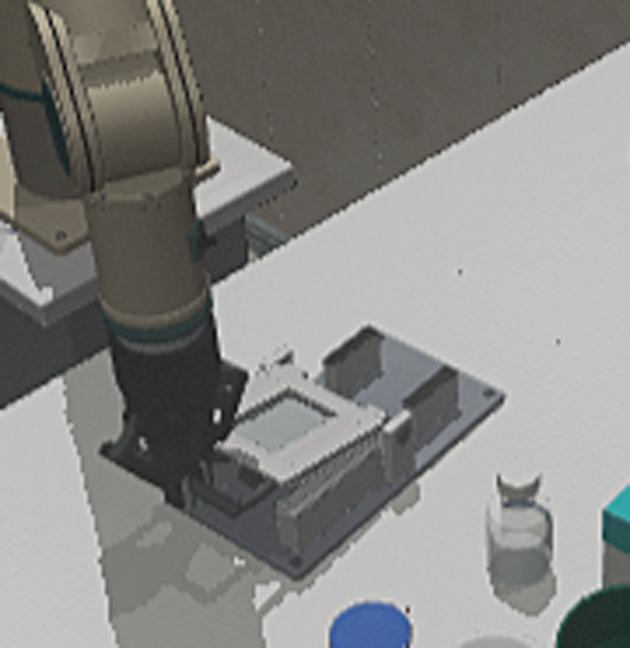

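Request:
{"api": "move_arm", "payload": {
  "deltas": [
    [0.004,0.006,0.03,0,0,0,0],
    [0.008,0.01,0.07,0,0,0,0],
    [0.008,0.014,0.1,0,0,0,0],
    [0.008,0.017,0.13,0,0,0,0],
    [0.008,0.02,0.16,0,0,0,0],
    [0.008,0.022,0.19,0,0,0,0],
    [0.008,0.023,0.22,0,0,0,0],
    [0.008,0.024,0.245,0,0,0,0],
    [0.008,0.024,0.245,0,0,0,0]
  ]
}}

```text
time_s: 20.58
eef_pos: [0.5193, -0.273, 0.0456]
orientation: [0.999, 0.046, 0.001, 0.002]
ft_force: [4.9, -4.9, -3.2]
finger_gap: 0.128
```

Request:
{"api": "move_arm", "payload": {
  "deltas": [
    [0,0,0.015,0,0,0,0],
    [0,0,0.03,0,0,0,0],
    [0,0,0.03,0,0,0,0]
  ]
}}

```text
time_s: 20.83
eef_pos: [0.5193, -0.2731, 0.0424]
orientation: [0.999, 0.046, 0.001, 0.002]
ft_force: [5.0, -5.1, -0.2]
finger_gap: 0.123
```

Request:
{"api": "move_arm", "payload": {
  "deltas": [
    [0,0,0.015,0,0,0,0],
    [0,0,0.03,0,0,0,0],
    [0,0,0.045,0,0,0,0],
    [0,0,0.045,0,0,0,0]
  ]
}}

```text
time_s: 21.17
eef_pos: [0.5194, -0.2731, 0.0399]
orientation: [0.999, 0.045, 0.001, 0.003]
ft_force: [-0.5, -0.8, 23.0]
finger_gap: 0.117
```

Run:
```python
from tgt import *
s=snap("scene","s20");crop(s,100,150,260,285,4.5,"c31");d=snap("wrist","w20");crop(d,130,100,400,320,2.9,"c32")
W=cloud(d);P=Rn.from_euler('z',-YAW).apply(W.reshape(-1,3)-ST)
for y in (-.03,-.05,-.07,-.09,-.1):
    m=(abs(P[:,1]-y)<.004)&(abs(P[:,0]-.038)<.006);n=(abs(P[:,1]-y)<.004)&(abs(P[:,0])<.02);print(y,np.nanmedian(P[m,2]),m.sum(),np.nanmedian(P[n,2]),n.sum())
```

```text
-0.03 nan 0 nan 0
-0.05 nan 0 0.056173538816073953 255
-0.07 0.07092519760543672 34 0.056242619108691494 1366
-0.09 0.07112799550303418 654 0.05626182416988562 1369
-0.1 0.07117801864619229 652 0.056370338023893934 418
  return np.nanmean(a, axis, out=out, keepdims=keepdims)
```

View pics/c31.png

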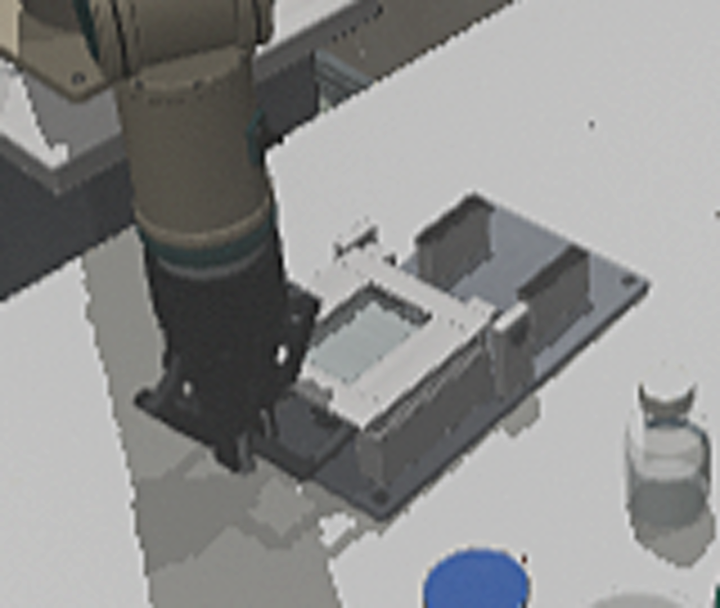

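View pics/c32.png

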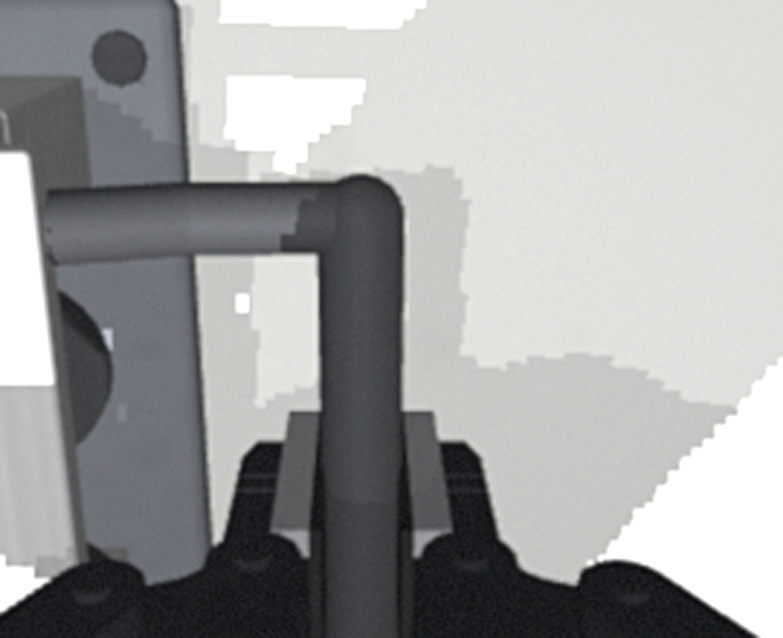

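Request:
{"api": "move_arm", "payload": {
  "deltas": [
    [0,0,-0.03,0,0,0,0],
    [0,0,-0.03,0,0,0,18],
    [0,0,-0.03,0,0,0,28],
    [0,0,-0.03,0,0,0,36],
    [0,0,-0.03,0,0,0,36],
    [0,0,-0.03,0,0,0,36],
    [0,0,-0.2,0,0,0,36],
    [0,0,-0.4,0,0,0,36],
    [0,0,-0.7,0,0,0,36],
    [0,0,-1,0,0,0,36]
  ]
}}

```text
time_s: 22.1
eef_pos: [0.5179, -0.2697, 0.1578]
orientation: [0.999, 0.046, -0.001, 0.0]
ft_force: [1.2, -1.1, -0.3]
finger_gap: 0.357
```

Request:
{"api": "move_arm", "payload": {
  "deltas": [
    [-0.1,-0.2,-0.3,0,0,0,36],
    [-0.1,-0.4,-0.6,0,0,0,36],
    [-0.1,-0.5,-0.6,0,0,0,36],
    [-0.1,-0.5,-0.6,0,0,0,36],
    [-0.1,-0.5,-0.6,0,0,0,36],
    [-0.1,-0.5,-0.6,0,0,0,36]
  ]
}}

```text
time_s: 22.6
eef_pos: [0.5008, -0.2123, 0.2283]
orientation: [0.999, 0.046, -0.001, 0.001]
ft_force: [-0.3, -0.8, -0.8]
finger_gap: 0.354
```

Run:
```python
from tgt import *
s=snap("scene","s21");d=snap("wrist","w21");crop(d,90,40,450,260,2.2,"c33");t=snap("top","t21")
W=cloud(d);P=Rn.from_euler('z',-YAW).apply(W.reshape(-1,3)-ST)
m=(abs(P[:,1]+.064)<.035)&(abs(P[:,0])<.022)&(P[:,2]>.045)&(P[:,2]<.062);q=P[m]
c=np.linalg.lstsq(np.c_[q[:,:2],np.ones(len(q))],q[:,2],rcond=None)[0];print("carrier plane slopes",c[:2],"z",np.median(q[:,2]),len(q))
m=(abs(P[:,1]+.064)<.045)&(abs(P[:,0])<.06)&(P[:,2]>.066)&(P[:,2]<.077);q=P[m]
c=np.linalg.lstsq(np.c_[q[:,:2],np.ones(len(q))],q[:,2],rcond=None)[0];print("flipper plane slopes",c[:2],"z",np.median(q[:,2]),len(q))
m=(abs(P[:,1]+.168)<.004)&(abs(P[:,0])<.035);print("bar top",np.nanmedian(P[m,2]))
a=load("top0");b=load("t21");A=cloud(a);B=cloud(b)
for n,u,v in [("bottle",322,158),("cup",373,160),("beaker",375,115)]:
    print(n,np.abs(a["pixels"][v-22:v+22,u-22:u+22].astype(int)-b["pixels"][v-22:v+22,u-22:u+22]).mean())
```

```text
carrier plane slopes [-0.00161998 -0.00030778] z 0.05634381369305394 3083
flipper plane slopes [ 0.00031069 -0.00968014] z 0.07184212799756046 7347
bar top 0.06684632713469699
bottle 4.317665289256198
cup 7.674242424242424
beaker 3.947830578512397
```

View pics/c33.png

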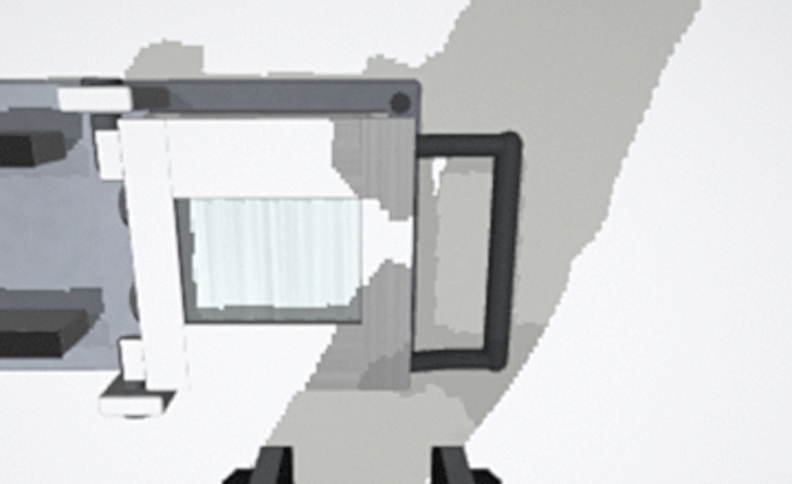

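View pics/s21.png

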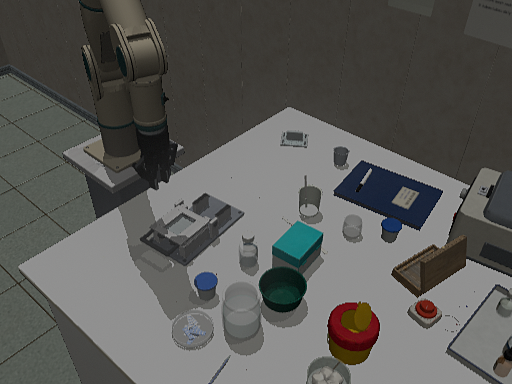

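```bash
python3 -c "
from plant import order
print(order.close_job())"
```

```text
the job is handed in; nothing more can be done
None
```

The job is done and handed in at about 22.7 s of the 72 s allowed; `order.close_job()` gave no verdict.

**What I did**
1. I pressed the flipper down by its bar until it hit its stop, at about 25 N.
2. I took the right-hand carrier of the two by its fin and slid its edge under the lips at a 16° tilt. I felt the wall at about 3 N, laid the carrier flat and let go.
3. I gripped the bar and swung it over at about 1 rad/s, then pressed it onto the far stop at about 23 N. I released it and moved the arm clear.

**Last checks**
- **Loading:** after release the carrier's face was level along the pocket, 61.6 to 62.1 mm above the table.
- **Nest:** the carrier's underside, seen through the flipper's window, sits 56.3 mm above the table (56 expected) and is flat within 0.002 rad. I did not measure its centring and squareness separately.
- **Flipper:** its back plate is within about 0.01 rad of flat, and the bar's top is at 66.8 mm (66 expected).
- **Bystanders:** the beaker, bottle and blue-lidded cup look in their starting places in the last scene picture. I compared them only by eye and by small pixel differences in the top view.

**Disagreements**
- The wrist camera read about 1.5 mm off sideways against the fingers; I allowed for it.
- The bar shifted about 3 mm along the pads during the swing, with up to 23 N at the wrist near upright. I eased it by raising the arc slightly.

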